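# Clear the engraving box into its catch drawer

### The job

Clear up the engraving box: lay every graver from its green top on the black mat, pull the catch drawer out to its stop, and with the scraper block sweep all the copper chips off the open front edge into the drawer, never touching the chips with the bare fingers. Then stand the scraper back on its cork pad and push the drawer fully home, leaving the tin, the jar and the loupe where they are.

Things in the scene. Friction and masses are not known exactly. Their poses are not given: they have to be found in the camera images.
- cab: Fixed beech box, 240 (x) x 214 mm (y); green level top 90 mm above the bench. Origin: centre of its underside. Its -x axis points out of the front, the way the drawer opens. The top's front edge at x = -120 mm is open; the other three edges carry a rim 16 mm wide, 8 mm high, leaving a clear green area x -120 to +104 mm, y -91 to +91 mm.
- drawer (a joint): Slide of the catch drawer in the front of the box, in m: 0 fully home, 0.13 out against its stop. Moves with 2 to 4 N and stays where left. Open at the top: what falls over the front edge of the green top drops into it when it is out.
- drawer_handle (a point): Middle of the drawer's brass bar handle: level, along the box's y axis, 100 mm long, 11 mm thick, 42 mm in front of the drawer's front panel and 22 mm below the green top (68 mm above the bench). Can be pinched from above, one finger behind the bar. Axes as the box; moves with the drawer.
- drawer_floor (a point): Centre of the drawer's inner floor, 15 mm above the bench; moves with the drawer, axes as the box. Inside: 206 mm along x (from -105 to +101 mm), 190 mm along y; walls 40 mm high, front panel 65 mm above the floor.
- mat: Black rubber tool mat fixed to the bench, 160 mm (x) x 190 mm (y), 4 mm thick. Origin: centre of its underside, top at z = 4 mm.
- pad: Cork pad fixed to the bench, 90 mm (x) x 140 mm (y), 4 mm thick, where the scraper lives. Origin: centre of its underside, top at z = 4 mm.
- scraper: Loose scraper block like a plasterer's float: blue base 40 (x) x 92 (y) x 14 mm high, upright brown wooden grip on its middle, 18 mm thick (x), 70 mm long (y), from 14 to 58 mm above the underside. Origin: centre of the underside; symmetric front to back. 0.13 to 0.25 kg. Starts on the cork pad.
- graver1: Graver (engraving tool) with a dark wood handle, may be absent: handle 45 mm long, 22 mm wide and 22 mm high with flat sides, from x = 0 to +45 mm; a thin steel shank 6 mm thick from x = 0 to -45 mm at half height. Origin: on the underside, where handle meets shank; x along the tool, z up as it lies. 60 g. Starts on the rear part of the green top, handle to the rear.
- graver2: Graver (engraving tool) with a red handle, may be absent: handle 45 mm long, 22 mm wide and 22 mm high with flat sides, from x = 0 to +45 mm; a thin steel shank 6 mm thick from x = 0 to -45 mm at half height. Origin: on the underside, where handle meets shank; x along the tool, z up as it lies. 60 g. Starts on the rear part of the green top, handle to the rear.
- graver3: Graver (engraving tool) with a yellow handle, may be absent: handle 45 mm long, 22 mm wide and 22 mm high with flat sides, from x = 0 to +45 mm; a thin steel shank 6 mm thick from x = 0 to -45 mm at half height. Origin: on the underside, where handle meets shank; x along the tool, z up as it lies. 60 g. Starts on the rear part of the green top, handle to the rear.
- chip1: Copper chip, 20 x 14 mm and 5 mm thick, 13 g, may be absent; lies loose on the front half of the green top. Origin: centre of its underside.
- chip2: Copper chip, 20 x 14 mm and 5 mm thick, 13 g, may be absent; lies loose on the front half of the green top. Origin: centre of its underside.
- chip3: Copper chip, 20 x 14 mm and 5 mm thick, 13 g, may be absent; lies loose on the front half of the green top. Origin: centre of its underside.
- chip4: Copper chip, 20 x 14 mm and 5 mm thick, 13 g, may be absent; lies loose on the front half of the green top. Origin: centre of its underside.
- chip5: Copper chip, 20 x 14 mm and 5 mm thick, 13 g, may be absent; lies loose on the front half of the green top. Origin: centre of its underside.
- chip6: Copper chip, 20 x 14 mm and 5 mm thick, 13 g, may be absent; lies loose on the front half of the green top. Origin: centre of its underside.
- chip7: Copper chip, 20 x 14 mm and 5 mm thick, 13 g, may be absent; lies loose on the front half of the green top. Origin: centre of its underside.
- ink_tin: Grey ink tin, 64 mm across, 60 mm high, beyond the box. Not part of the job.
- varnish_jar: Amber varnish jar, 60 mm across, 85 mm high, beyond the box. Not part of the job.
- loupe: Brass loupe, 40 mm across, 30 mm high, standing beside the rear of the box. Not part of the job.
Things that resemble listed ones, but are neither listed nor needed, are in the scene too. Of the things shaped like the graver2, the red one is meant. What is meant by the graver1 is not blue, and is the smaller of those in its own colour.

How it is judged:
On the way, in this order (a step that is already met when the one before it is completed fails the run):
1. the drawer is pulled out to its stop (value of joint drawer above 0.124 m), for 0.2 s.
2. the scraper stands over the green top (x of scraper in the frame of cab between -0.14 and 0.12 m and y of scraper in the frame of cab between -0.1 and 0.1 m and z of scraper in the frame of cab between 0.085 and 0.1 m), for 0.1 s.
3. all chips have been swept into the open drawer (x of chip1 in the frame of drawer_floor between -0.106 and 0.106 m and y of chip1 in the frame of drawer_floor between -0.098 and 0.098 m and z of chip1 in the frame of drawer_floor between -0.006 and 0.04 m and x of chip2 in the frame of drawer_floor between -0.106 and 0.106 m and y of chip2 in the frame of drawer_floor between -0.098 and 0.098 m and z of chip2 in the frame of drawer_floor between -0.006 and 0.04 m and x of chip3 in the frame of drawer_floor between -0.106 and 0.106 m and y of chip3 in the frame of drawer_floor between -0.098 and 0.098 m and z of chip3 in the frame of drawer_floor between -0.006 and 0.04 m and x of chip4 in the frame of drawer_floor between -0.106 and 0.106 m and y of chip4 in the frame of drawer_floor between -0.098 and 0.098 m and z of chip4 in the frame of drawer_floor between -0.006 and 0.04 m and x of chip5 in the frame of drawer_floor between -0.106 and 0.106 m and y of chip5 in the frame of drawer_floor between -0.098 and 0.098 m and z of chip5 in the frame of drawer_floor between -0.006 and 0.04 m and x of chip6 in the frame of drawer_floor between -0.106 and 0.106 m and y of chip6 in the frame of drawer_floor between -0.098 and 0.098 m and z of chip6 in the frame of drawer_floor between -0.006 and 0.04 m and x of chip7 in the frame of drawer_floor between -0.106 and 0.106 m and y of chip7 in the frame of drawer_floor between -0.098 and 0.098 m and z of chip7 in the frame of drawer_floor between -0.006 and 0.04 m and value of joint drawer above 0.06 m), for 0.2 s.
4. the drawer is pushed fully home (value of joint drawer below 0.006 m), for 0.2 s.
At the end, for the whole second after the job is handed in: The drawer is home (within 6 mm) with every chip in it; every graver lies on the black mat (its middle within the mat's outline) and the scraper stands on its base on the cork pad (its middle within the pad's outline), all at rest (value of joint drawer below 0.006 m and x of chip1 in the frame of drawer_floor between -0.106 and 0.106 m and y of chip1 in the frame of drawer_floor between -0.098 and 0.098 m and z of chip1 in the frame of drawer_floor between -0.006 and 0.04 m and x of chip2 in the frame of drawer_floor between -0.106 and 0.106 m and y of chip2 in the frame of drawer_floor between -0.098 and 0.098 m and z of chip2 in the frame of drawer_floor between -0.006 and 0.04 m and x of chip3 in the frame of drawer_floor between -0.106 and 0.106 m and y of chip3 in the frame of drawer_floor between -0.098 and 0.098 m and z of chip3 in the frame of drawer_floor between -0.006 and 0.04 m and x of chip4 in the frame of drawer_floor between -0.106 and 0.106 m and y of chip4 in the frame of drawer_floor between -0.098 and 0.098 m and z of chip4 in the frame of drawer_floor between -0.006 and 0.04 m and x of chip5 in the frame of drawer_floor between -0.106 and 0.106 m and y of chip5 in the frame of drawer_floor between -0.098 and 0.098 m and z of chip5 in the frame of drawer_floor between -0.006 and 0.04 m and x of chip6 in the frame of drawer_floor between -0.106 and 0.106 m and y of chip6 in the frame of drawer_floor between -0.098 and 0.098 m and z of chip6 in the frame of drawer_floor between -0.006 and 0.04 m and x of chip7 in the frame of drawer_floor between -0.106 and 0.106 m and y of chip7 in the frame of drawer_floor between -0.098 and 0.098 m and z of chip7 in the frame of drawer_floor between -0.006 and 0.04 m and x of graver1 in the frame of mat between -0.08 and 0.08 m and y of graver1 in the frame of mat between -0.095 and 0.095 m and z of graver1 in the frame of mat between -0.004 and 0.03 m and linear speed of each of graver1, graver2, graver3, scraper below 0.03 m/s and x of graver2 in the frame of mat between -0.08 and 0.08 m and y of graver2 in the frame of mat between -0.095 and 0.095 m and z of graver2 in the frame of mat between -0.004 and 0.03 m and x of graver3 in the frame of mat between -0.08 and 0.08 m and y of graver3 in the frame of mat between -0.095 and 0.095 m and z of graver3 in the frame of mat between -0.004 and 0.03 m and x of scraper in the frame of pad between -0.045 and 0.045 m and y of scraper in the frame of pad between -0.07 and 0.07 m and z of scraper in the frame of pad between -0.004 and 0.01 m and angle between scraper's own z axis and vertical below 0.15 rad); the robot touches nothing.
It fails at once if a chip is touched by the bare fingers (over 0.5 N) (contact force between the fingers and chip1 above 0.5 N or contact force between the fingers and chip2 above 0.5 N or contact force between the fingers and chip3 above 0.5 N or contact force between the fingers and chip4 above 0.5 N or contact force between the fingers and chip5 above 0.5 N or contact force between the fingers and chip6 above 0.5 N or contact force between the fingers and chip7 above 0.5 N).
It fails at once if the tin, the jar or the loupe is shifted by more than 20 mm (distance of any of ink_tin, varnish_jar, loupe from where it was at the start of the episode above 0.02 m).
Of graver1, graver2, graver3 only 2 to 3 are there at a start; the rules pass over those that are not, and their reading is None.
Of chip1, chip2, chip3, chip4, chip5, chip6, chip7 only 4 to 7 are there at a start; the rules pass over those that are not, and their reading is None.
At some moment in a run one of graver1, graver2, graver3, scraper may be knocked a few centimetres aside while the robot is not near it.
It also fails if it takes over 208 s, if anything falls off the work surface, if the arm or the gripper's body presses on something with over 40 N, if the wrist force passes 120 N, or if a joint passes its speed limit or range.

### The arm

A 6-joint arm with a two-finger parallel gripper is mounted at the origin on the work surface. World frame = base frame: x ahead of the robot, y to its left, z up, the work surface at z = 0. Lengths are in m, angles in rad, forces in N, time in s.
With the tool pointing down it reaches from about 0.425 to 0.95 m from the base axis. Payload 3.5 kg.
Tool frame: the origin (TCP) lies midway between the tips of the shut fingers; the grasp point (between the pads) lies 19 mm behind it; y points along the fingers, x is the direction in which the jaws open and shut, and the axes are right-handed (so a half turn about y gives the same grasp; the last joint's range is limited). The gripper opens to 85 mm and grips with 20 to 120 N. Pads are 22 mm wide; open, the fingers measure 114 mm over their backs; the gripper's body (76 mm by 85 mm) begins 54 mm behind the grasp point. The pads swing forward as they close: fully open they stand 13 mm farther back than shut.
Start: joints at [1.064, 0.286, 1.577, -0, 1.279, -0.15], TCP at [0.236, 0.632, 0.231] pointing down, gripper open.
Joint ranges: [-2.77, 2.77], [-0.9, 2.22], [0.21, 2.48], [-1.53, 4.67], [0.24, 2.81], [-2.84, 2.84]. Speed limits (rad/s): [2.79, 2.79, 3.14, 3.14, 3.14, 3.14].

### API

Orientations are given as a unit quaternion [x, y, z, w].
In Python, from plant import ctrl, viewer gives the robot as it stands.
- The arm moves only by the tool step_arm, never from a script. Its argument "rows" is a list of rows, each a list of 3 entries, a list of its own where there are three numbers: the turn, a rotation vector about the tool's x, y, z in degrees, then the shift along the tool's x, y, z in mm, then the closure, from 0 (fully open) to 1 (shut). A call has 1 to 10 rows; each row is the pose to reach, as a shift and turn from the pose commanded when the call began, along the tool's axes at that moment; what a row does not reach only later rows make up. A row lasts 1/12 s, in which the tool goes at most 41.7 mm and 7.16 degrees, less where a joint would pass 70% of its speed; a pose out of reach is approached as far as the arm can. A call with a gripper value outside its range is refused whole. The fingers move at their own pace and stop on an object; "newtons" is the grip in N (left out, the last holds). Time passes only in rows, so rows that repeat a pose let the fingers close. It gives the time, the measured TCP pose, the force and the opening at its end, in the units of the state.
- ctrl.get_state(): the state, without advancing time (a new reading comes with each control period).
- viewer.read_camera(name): name is "side" or "top" or "wrist"; returns (picture, depth): 384x512x3 uint8, red, green, blue; 384x512 float32, m along the optical axis (not along the pixel's ray), 0 where there is no reading.
- viewer.calibration(name): a dict with "K" (3x3 intrinsics, pixels), "D" ([k1, k2, p1, p2, k3] as OpenCV has them; the pictures are not rectified), "R" (3x3) and "t" (3): a world point X has camera coordinates R X + t. Camera axes: x right, y down, z forward; pixel columns grow to the right and rows downward; lengths in m; the calibration is good to about 2 mm. A picture is of the moment at which its call begins: read the wrist's pose just before it. calibration takes no time and is no camera call; for the wrist camera it gives the pose at the moment of the call.
- ctrl.sign_off(): hands the job in, once; it reports no verdict.
The state is a dict: "time": time; "qpos": joint angles; "dq": joint speeds; "joint_efforts": joint torques, N m; "eef_pos": TCP position; "tcp_rot": TCP orientation; "contact_force": force on the tool from outside, world axes, zero at the start; "wrist_torque": the same for the moment, N m; "opening": opening from 0.0 (shut) to 1.0 (fully open).
Only numpy, scipy, OpenCV 4.12 (cv2) and the standard library are available. Lean on these libraries where they do the work, as an engineer would, in place of code of your own. Each camera call takes 0.05 s, during which the arm holds its last target.

## Working session

There is one attempt and no reset: what is moved stays moved. The work goes in short steps, Python scripts to look and compute and a tool call to move; the robot and the scene stay as the last step left them, time stands still between calls to the robot, and variables do not carry over. Pictures are saved under pics/ and viewed, and the job is handed in when it is done.

Besides the shell and the picture viewer there is one more tool, called after "Call:" as name([rows], argument=value, ...), one row to a line, values as JSON. step_arm: Moves the arm, as the interface text tells. Its arguments: {"type":"object","properties":{"rows":{"type":"array"},"newtons":{"type":"number"}},"required":["rows"]}

```bash
ls; mkdir -p pics
cat > h.py <<'E'
import numpy as np, cv2
from plant import ctrl, viewer
def snap(name, fn=None):
    cal=viewer.calibration(name); im,d=viewer.read_camera(name)
    np.savez(f'last_{name}.npz',im=im,d=d,**{k:np.array(v) for k,v in cal.items()})
    if fn: cv2.imwrite(f'pics/{fn}.png',im[:,:,::-1])
    return im,d,cal
def load(name):
    z=np.load(f'last_{name}.npz'); return z['im'],z['d'],z
def crop(name,u0,v0,u1,v1,k,fn):
    im=load(name)[0][v0:v1,u0:u1]
    cv2.imwrite(f'pics/{fn}.png',cv2.resize(im[:,:,::-1],None,fx=k,fy=k,interpolation=cv2.INTER_CUBIC))
def ray(cal,px):
    p=cv2.undistortPoints(np.array([px],float).reshape(-1,1,2),np.array(cal['K']),np.array(cal['D'])).reshape(-1,2)
    R=np.array(cal['R']);t=np.array(cal['t'])
    return -R.T@t, np.c_[p,np.ones(len(p))]@R
def onz(cal,px,z):
    c,r=ray(cal,px); s=(z-c[2])/r[:,2]; return c+r*s[:,None]
def atd(cal,d,px):
    c,r=ray(cal,px); return np.array([c+r[i]*d[int(round(p[1])),int(round(p[0]))] for i,p in enumerate(px)])
def proj(cal,X):
    R=np.array(cal['R']);t=np.array(cal['t'])
    return cv2.projectPoints(np.array(X,float).reshape(-1,3),cv2.Rodrigues(R)[0],t,np.array(cal['K']),np.array(cal['D']))[0].reshape(-1,2)
E
python3 - <<'E'
from h import *
np.set_printoptions(precision=4,suppress=True)
s=ctrl.get_state(); print(s)
for n in ['top','side','wrist']:
    im,d,c=snap(n,n+'0'); print(n,c)
E
```

```text
pics
{'time': 0.0, 'qpos': array([ 1.064 ,  0.2872,  1.5782,  0.    ,  1.2786, -0.15  ]), 'dq': array([-0.0008,  0.0005,  0.0007, -0.0003, -0.0006, -0.0001]), 'joint_efforts': array([ -0.0001, -40.5983, -29.2628,  -0.0001,   0.0057,  -0.    ]), 'eef_pos': array([0.2354, 0.6319, 0.2299]), 'tcp_rot': array([ 0.5812,  0.4026, -0.4041, -0.5804]), 'contact_force': array([0.4053, 0.2119, 0.3267]), 'wrist_torque': array([0.0549, 0.0017, 0.0082]), 'opening': 1.0025660770114495}
top {'K': array([[398.0244,   0.    , 258.3633],
       [  0.    , 398.0244, 189.954 ],
       [  0.    ,   0.    ,   1.    ]]), 'D': array([-0.0801,  0.    ,  0.    ,  0.    ,  0.    ]), 'R': array([[-0.0061, -1.    ,  0.002 ],
       [-0.9951,  0.0059, -0.099 ],
       [ 0.0989, -0.0026, -0.9951]]), 't': array([0.051 , 0.5704, 1.0655])}
side {'K': array([[346.9749,   0.    , 247.8253],
       [  0.    , 346.9749, 193.4112],
       [  0.    ,   0.    ,   1.    ]]), 'D': array([-0.0058,  0.    ,  0.    ,  0.    ,  0.    ]), 'R': array([[-0.7206, -0.6932, -0.0142],
       [-0.3219,  0.3526, -0.8787],
       [ 0.6141, -0.6286, -0.4772]]), 't': array([0.4499, 0.2367, 0.529 ])}
wrist {'K': array([[317.6829,   0.    , 254.8663],
       [  0.    , 317.6829, 192.9455],
       [  0.    ,   0.    ,   1.    ]]), 'D': array([0.0312, 0.    , 0.    , 0.    , 0.    ]), 'R': array([[ 0.3494,  0.937 , -0.0015],
       [ 0.9022, -0.336 ,  0.2705],
       [ 0.253 , -0.0959, -0.9627]]), 't': array([-0.6735, -0.0358,  0.3789])}
```

View pics/top0.png

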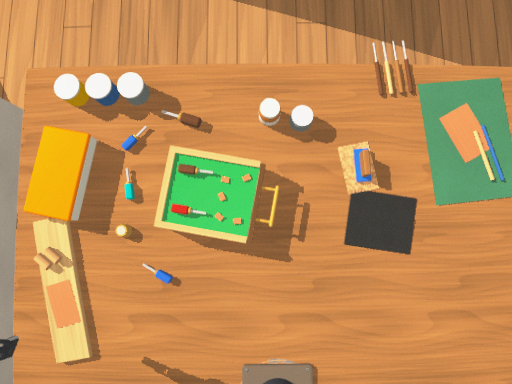

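View pics/side0.png

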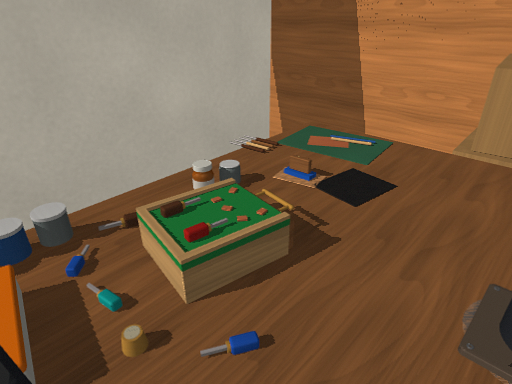

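View pics/wrist0.png

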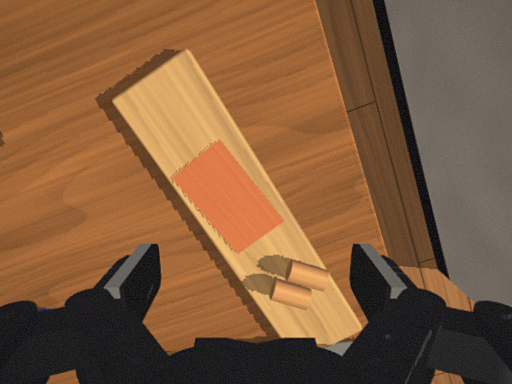

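Run:
```python
from h import *
crop('top',145,95,295,255,5,'c0')
crop('top',335,130,425,260,5,'c1')
```

```text
(no output)
```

View pics/c0.png

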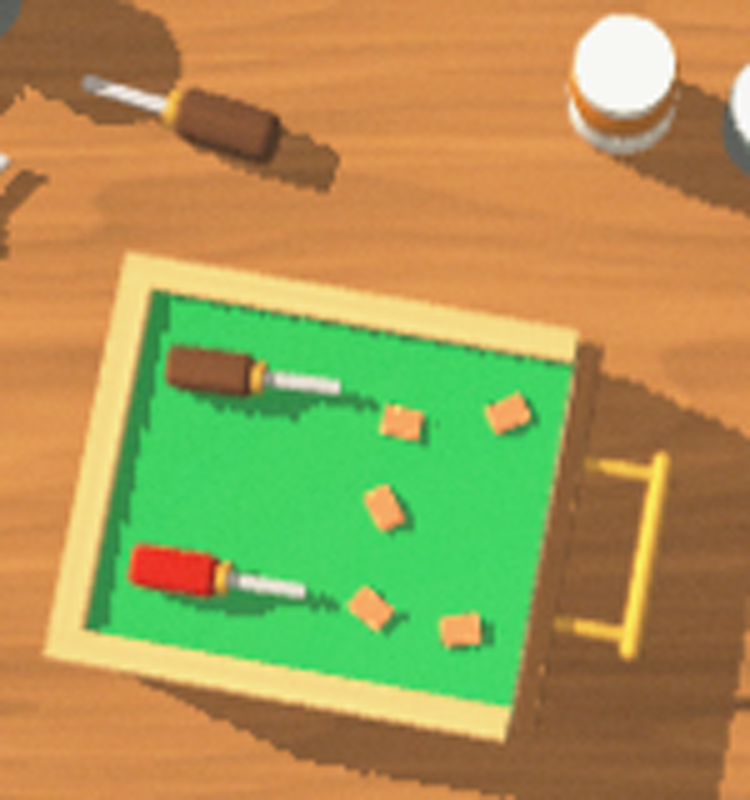

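View pics/c1.png

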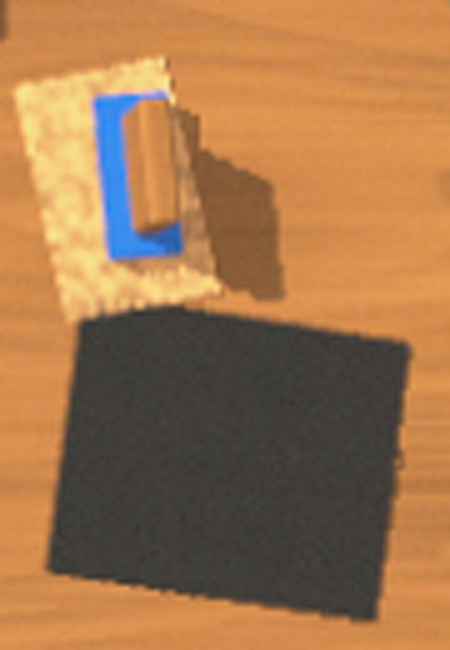

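Run:
```python
from h import *
np.set_printoptions(precision=4,suppress=True)
im,d,c=load('top')
def C0(u,v): return (145+u/5-0.4, 95+v/5-0.4)
def C1(u,v): return (335+u/5-0.4, 130+v/5-0.4)
def show(n,pts,z): 
    P=onz(c,pts,z); D=atd(c,d,pts); print(n); print(np.c_[P[:,:2],D])
    return P
P=show('rim outer: rear+y? corners',[C0(126,256),C0(580,330),C0(505,740),C0(46,655)],0.098)
print(np.linalg.norm(np.diff(P,axis=0),axis=1), P.mean(0))
P=show('green corners',[C0(152,292),C0(573,364),C0(509,705),C0(88,628)],0.09)
print(np.linalg.norm(np.diff(P,axis=0),axis=1))
show('handle ends',[C0(660,456),C0(629,652)],0.0735)
show('chips',[C0(402,422),C0(509,413),C0(386,508),C0(371,610),C0(461,631)],0.095)
show('g1 handle, ferrule/tip',[C0(167,368),C0(210,370),C0(260,378),C0(340,385)],0.105)
show('g2',[C0(132,567),C0(175,570),C0(225,578),C0(305,590)],0.105)
P=show('mat',[C1(82,315),C1(410,345),C1(376,618),C1(50,570)],0.004);print(np.linalg.norm(np.diff(P,axis=0),axis=1),P.mean(0))
P=show('pad',[C1(15,88),C1(164,58),C1(222,290),C1(70,322)],0.004);print(np.linalg.norm(np.diff(P,axis=0),axis=1),P.mean(0))
P=show('scraper base TL,BL,BR',[C1(95,98),C1(112,258),C1(183,252)],0.018);print(np.linalg.norm(np.diff(P,axis=0),axis=1))
P=show('grip top',[C1(137,100),C1(167,98),C1(175,222),C1(148,230)],0.062);print(np.linalg.norm(np.diff(P,axis=0),axis=1))
```

```text
rim outer: rear+y? corners
[[ 0.6811  0.2784  0.6807  0.278   0.0998]
 [ 0.6402  0.0415  0.6577  0.0406 -0.0023]
 [ 0.4295  0.081   0.4264  0.0838  0.0029]
 [ 0.4736  0.3163  0.4747  0.3428 -0.0032]]
[0.2404 0.2144 0.2394] [0.5561 0.1793 0.098 ]
green corners
[[0.6634 0.266  0.6637 0.2664 0.0884]
 [0.6237 0.0452 0.6236 0.0452 0.0903]
 [0.4471 0.0791 0.4473 0.0788 0.1008]
 [0.4875 0.2967 0.4876 0.2973 0.0875]]
[0.2244 0.1798 0.2213]
handle ends
[[ 0.577  -0.0005  0.577  -0.0005  0.0728]
 [ 0.474   0.0168  0.474   0.0168  0.0748]]
chips
[[0.5931 0.1339 0.5933 0.134  0.0934]
 [0.5974 0.0785 0.5976 0.0785 0.0942]
 [0.5485 0.142  0.5484 0.142  0.0955]
 [0.496  0.1496 0.496  0.1495 0.0963]
 [0.485  0.1034 0.4851 0.1035 0.0934]]
g1 handle, ferrule/tip
[[0.6206 0.2544 0.6195 0.253  0.1122]
 [0.6194 0.2321 0.6187 0.2312 0.11  ]
 [0.6151 0.2062 0.6154 0.2066 0.1028]
 [0.6112 0.165  0.6133 0.1666 0.0906]]
g2
[[0.5181 0.271  0.5178 0.2694 0.1119]
 [0.5165 0.2489 0.5163 0.2479 0.1099]
 [0.5123 0.2232 0.5123 0.2231 0.1057]
 [0.506  0.1823 0.5067 0.1843 0.0894]]
mat
[[ 0.5641 -0.2138  0.564  -0.2136  0.0048]
 [ 0.5458 -0.4021  0.546  -0.4032  0.0014]
 [ 0.3923 -0.3764  0.3921 -0.3776  0.0009]
 [ 0.4214 -0.192   0.4215 -0.1919  0.0046]]
[0.1892 0.1557 0.1867] [ 0.4809 -0.2961  0.004 ]
pad
[[ 0.6944 -0.1793  0.6956 -0.1805 -0.0018]
 [ 0.7117 -0.266   0.7118 -0.266   0.0038]
 [ 0.5778 -0.2944  0.578  -0.295   0.0021]
 [ 0.5602 -0.2069  0.5606 -0.208  -0.0009]]
[0.0884 0.1369 0.0893] [ 0.636  -0.2366  0.004 ]
scraper base TL,BL,BR
[[ 0.6856 -0.2217  0.6859 -0.2221  0.0165]
 [ 0.5947 -0.2284  0.5963 -0.2317  0.0049]
 [ 0.5979 -0.2687  0.5982 -0.2693  0.0158]]
[0.0912 0.0405]
grip top
[[ 0.6755 -0.2338  0.6855 -0.247   0.0129]
 [ 0.6766 -0.2503  0.688  -0.2663  0.0058]
 [ 0.6088 -0.2521  0.6089 -0.2524  0.0609]
 [ 0.6045 -0.2373  0.6078 -0.244   0.0374]]
[0.0165 0.0679 0.0155]
```

```bash
cat >> h.py <<'E'
from scipy.spatial.transform import Rotation as Ro
CABC=np.array([0.5561,0.1793]); 
CX=np.array([np.cos(np.radians(79.8)),np.sin(np.radians(79.8))]); CY=np.array([-CX[1],CX[0]])
def cab(x,y): return CABC+x*CX+y*CY
def incab(p): q=np.array(p)[:2]-CABC; return np.array([q@CX,q@CY])
def state():
    s=ctrl.get_state(); R=Ro.from_quat(s['tcp_rot']).as_matrix()
    print('t %.2f'%s['time'],'pos',np.round(s['eef_pos'],4),'yaw(jaw) %.1f'%np.degrees(np.arctan2(R[1,0],R[0,0])),'tilt y',np.round(R[:,1],3),'F',np.round(s['contact_force'],1),'open %.3f'%s['opening'],'q',np.round(s['qpos'],2))
    return s,R
def plan(wps):
    """wps: list of (xyz, jawyaw deg or None). prints rotvec deg, shift mm relative to now"""
    s,R=state(); p=s['eef_pos']; y0=np.degrees(np.arctan2(R[1,0],R[0,0]))
    for pos,yaw in wps:
        yaw=y0 if yaw is None else yaw
        dy=(yaw-y0+90)%180-90; a=np.radians(y0+dy)
        x=np.array([np.cos(a),np.sin(a),0]); y=np.array([0,0,-1.]); T=np.c_[x,y,np.cross(x,y)]
        rv=np.degrees(Ro.from_matrix(R.T@T).as_rotvec()); sh=1000*R.T@(np.array(pos)-p)
        print('turn',np.round(rv,1).tolist(),'shift',np.round(sh,1).tolist())
E
python3 - <<'E'
from h import *
plan([((0.619,0.233,0.20),-6),((0.619,0.233,0.092),-6)])
print(incab((0.619,0.233)),incab((0.5165,0.2485)))
for p in [[0.5931,0.1339],[0.5974,0.0785],[0.5485,0.142],[0.496,0.1496],[0.485,0.1034]]: print(incab(p))
E
```

```text
t 0.15 pos [0.2355 0.632  0.2302] yaw(jaw) 69.6 tilt y [-0.001 -0.002 -1.   ] F [ 0.1 -0.  -0.3] open 0.999 q [ 1.06  0.29  1.58  0.    1.28 -0.15]
turn [0.1, 75.6, -0.1] shift [-239.9, 30.5, -498.7]
turn [0.1, 75.6, -0.1] shift [-239.7, 138.5, -498.8]
[ 0.06398993 -0.05239645] [0.06109378 0.05122841]
[-0.03813035 -0.04445488]
[-0.09189332 -0.05849742]
[-0.03805634  0.00087463]
[-0.0398734   0.05389074]
[-0.08729117  0.05653558]
```

Call:
step_arm([
  [[0, 76, 0], [-240, 0, -499], 0.4],
  [[0, 76, 0], [-240, 0, -499], 0.4],
  [[0, 76, 0], [-240, 0, -499], 0.4],
  [[0, 76, 0], [-240, 0, -499], 0.4],
  [[0, 76, 0], [-240, 0, -499], 0.4],
  [[0, 76, 0], [-240, 0, -499], 0.4],
  [[0, 76, 0], [-240, 0, -499], 0.4],
  [[0, 76, 0], [-240, 0, -499], 0.4],
  [[0, 76, 0], [-240, 0, -499], 0.4],
  [[0, 76, 0], [-240, 0, -499], 0.4],
], newtons=30)

```text
time: 0.98
eef_pos: [0.5254, 0.3303, 0.2311]
tcp_rot: [0.707, -0.015, 0.015, -0.707]
contact_force: [0.6, 0.1, -0.2]
opening: 0.605
```

Run:
```python
from h import *
plan([((0.619,0.233,0.20),-6),((0.619,0.233,0.092),-6)])
```

```text
t 0.98 pos [0.5254 0.3303 0.2311] yaw(jaw) -2.4 tilt y [-0. -0. -1.] F [ 0.6  0.1 -0.2] open 0.605 q [0.4  0.17 1.72 0.   1.26 0.44]
turn [0.0, 3.6, -0.0] shift [97.6, 31.0, -93.3]
turn [0.0, 3.6, -0.0] shift [97.7, 139.0, -93.3]
```

Call:
step_arm([
  [[0, 3.6, 0], [98, 20, -93], 0.6],
  [[0, 3.6, 0], [98, 20, -93], 0.6],
  [[0, 3.6, 0], [98, 20, -93], 0.6],
  [[0, 3.6, 0], [98, 20, -93], 0.6],
  [[0, 3.6, 0], [98, 20, -93], 0.6],
  [[0, 3.6, 0], [98, 20, -93], 0.6],
  [[0, 3.6, 0], [98, 20, -93], 0.6],
])

```text
time: 1.57
eef_pos: [0.6181, 0.2369, 0.2113]
tcp_rot: [-0.706, 0.035, -0.034, 0.706]
contact_force: [-0.3, 0.1, 0.3]
opening: 0.399
```

Run:
```python
from h import *
plan([((0.619,0.233,0.20),-6),((0.619,0.233,0.092),-6)])
snap('wrist','w1'); snap('side','s1')
```

```text
t 1.57 pos [0.6181 0.2369 0.2113] yaw(jaw) -5.6 tilt y [-0.001  0.    -1.   ] F [-0.3  0.1  0.3] open 0.399 q [0.21 0.27 1.63 0.   1.24 0.31]
turn [-0.0, 0.4, -0.0] shift [1.3, 11.3, -3.8]
turn [-0.0, 0.4, -0.0] shift [1.4, 119.3, -3.8]
```

View pics/w1.png

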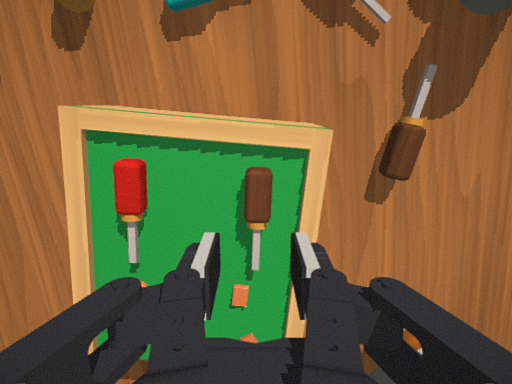

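Call:
step_arm([
  [[0, 0, 0], [1, 40, -4], 0.6],
  [[0, 0, 0], [1, 80, -4], 0.6],
  [[0, 0, 0], [1, 105, -4], 0.6],
  [[0, 0, 0], [1, 119, -4], 0.6],
  [[0, 0, 0], [1, 119, -4], 0.6],
  [[0, 0, 0], [1, 119, -4], 0.6],
])

```text
time: 2.17
eef_pos: [0.6198, 0.2329, 0.0933]
tcp_rot: [-0.706, 0.034, -0.035, 0.706]
contact_force: [0.2, -0.0, 0.6]
opening: 0.4
```

Run:
```python
from h import *
plan([((0.619,0.233,0.092),-6)])
snap('side','s2')
crop('side',100,150,320,300,3.5,'s2c')
```

```text
t 2.17 pos [0.6198 0.2329 0.0933] yaw(jaw) -5.6 tilt y [ 0.002  0.    -1.   ] F [ 0.2 -0.   0.6] open 0.400 q [0.21 0.39 1.71 0.   1.04 0.3 ]
turn [-0.0, 0.4, 0.1] shift [-0.8, 1.3, 0.1]
```

View pics/s2c.png

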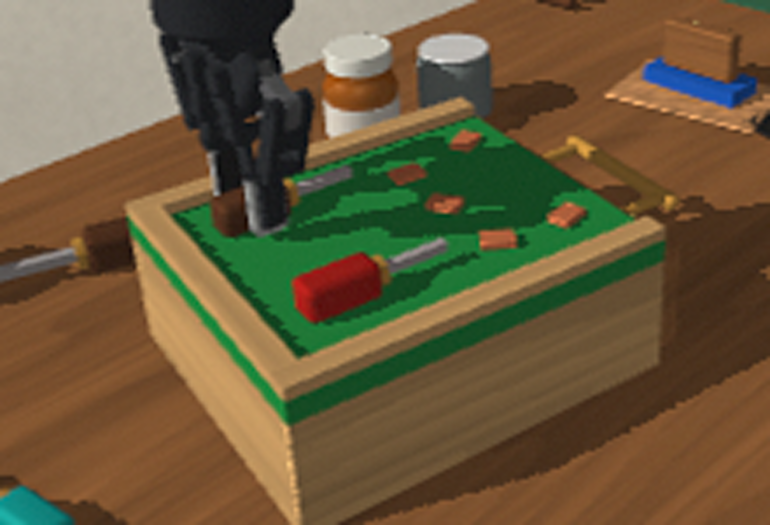

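Call:
step_arm([
  [[0, 0, 0], [0, 0, 0], 1.0],
  [[0, 0, 0], [0, 0, 0], 1.0],
  [[0, 0, 0], [0, 0, 0], 1.0],
  [[0, 0, 0], [0, 0, 0], 1.0],
  [[0, 0, 0], [0, 0, 0], 1.0],
  [[0, 0, 0], [0, -20, 0], 1.0],
  [[0, 0, 0], [0, -60, 0], 1.0],
  [[0, 0, 0], [0, -100, 0], 1.0],
  [[0, 0, 0], [0, -100, 0], 1.0],
], newtons=40)

```text
time: 2.97
eef_pos: [0.6241, 0.2323, 0.2021]
tcp_rot: [-0.705, 0.03, -0.04, 0.707]
contact_force: [2.3, -0.1, 1.4]
opening: 0.25
```

Run:
```python
from h import *
snap('side','s3')
crop('side',100,100,320,300,3,'s3c')
plan([((0.515,-0.25,0.20),None),((0.515,-0.25,0.012),None),((0.53,-0.27,0.20),10),((0.53,-0.27,0.012),10)])
P=np.array([[0.5641,-0.2138],[0.5458,-0.4021],[0.3923,-0.3764],[0.4214,-0.1920]])
print(np.degrees(np.arctan2(*(P[0]-P[1])[::-1])))
```

```text
t 3.02 pos [0.6228 0.232  0.1986] yaw(jaw) -5.7 tilt y [ 0.011  0.002 -1.   ] F [ 0.4 -0.3 -2.5] open 0.248 q [ 0.2   0.28  1.64 -0.    1.21  0.3 ]
turn [-0.2, 0.0, 0.6] shift [-59.7, -3.5, -490.2]
turn [-0.2, 0.0, 0.6] shift [-61.7, 184.5, -490.8]
turn [-0.1, -15.7, 0.6] shift [-42.8, -3.3, -508.7]
turn [-0.1, -15.7, 0.6] shift [-44.8, 184.6, -509.2]
84.4491222387537
```

View pics/s3c.png

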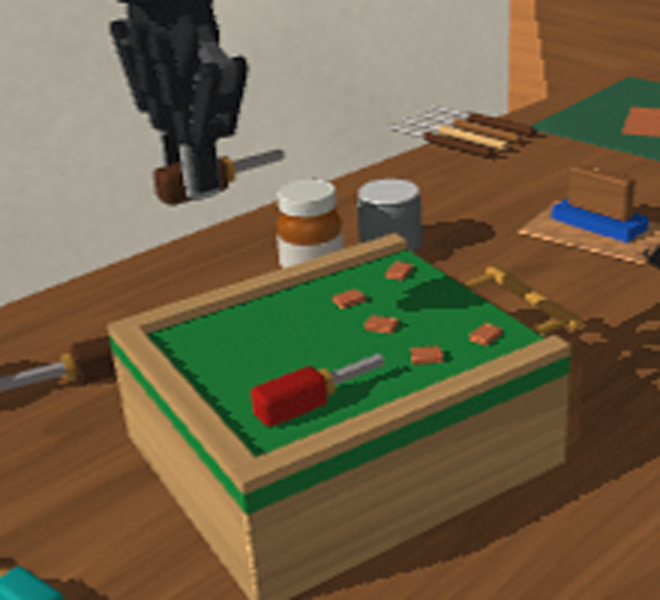

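Call:
step_arm([
  [[0, 0, 0], [-57, 0, -515], 1.0],
  [[0, 0, 0], [-57, 0, -515], 1.0],
  [[0, 0, 0], [-57, 0, -515], 1.0],
  [[0, 0, 0], [-57, 0, -515], 1.0],
  [[0, 0, 0], [-57, 0, -515], 1.0],
  [[0, 0, 0], [-57, 0, -515], 1.0],
  [[0, 0, 0], [-57, 0, -515], 1.0],
  [[0, 0, 0], [-57, 0, -515], 1.0],
  [[0, 0, 0], [-57, 0, -515], 1.0],
  [[0, 0, 0], [-57, 0, -515], 1.0],
])

```text
time: 3.85
eef_pos: [0.5313, -0.1775, 0.1903]
tcp_rot: [-0.706, 0.036, -0.034, 0.707]
contact_force: [1.8, -0.2, -0.9]
opening: 0.25
```

Run:
```python
from h import *
plan([((0.515,-0.275,0.12),-6)])
```

```text
t 3.85 pos [ 0.5313 -0.1775  0.1903] yaw(jaw) -5.7 tilt y [-0.003  0.001 -1.   ] F [ 1.8 -0.2 -0.9] open 0.250 q [-0.5   0.07  1.9  -0.    1.17 -0.4 ]
turn [-0.1, 0.3, -0.2] shift [-6.4, 70.2, -98.7]
```

Call:
step_arm([
  [[0, 0, 0], [-6, 20, -80], 1.0],
  [[0, 0, 0], [-6, 70, -97], 1.0],
  [[0, 0, 0], [-6, 100, -97], 1.0],
  [[0, 0, 0], [-6, 140, -97], 1.0],
  [[0, 0, 0], [-6, 155, -97], 1.0],
  [[0, 0, 0], [-6, 155, -97], 1.0],
  [[0, 0, 0], [-6, 155, -97], 1.0],
])

```text
time: 4.43
eef_pos: [0.5148, -0.2702, 0.0336]
tcp_rot: [-0.704, 0.038, -0.033, 0.708]
contact_force: [-0.7, -0.1, -0.3]
opening: 0.246
```

Run:
```python
from h import *
plan([((0.515,-0.275,0.009),-6)])
snap('side','s4')
crop('side',250,100,450,250,3.5,'s4c')
```

```text
t 4.43 pos [ 0.5148 -0.2702  0.0336] yaw(jaw) -5.7 tilt y [-0.007  0.005 -1.   ] F [-0.7 -0.1 -0.3] open 0.246 q [-0.66  0.33  1.92 -0.    0.9  -0.56]
turn [-0.3, 0.3, -0.4] shift [0.8, 24.6, -4.9]
```

View pics/s4c.png

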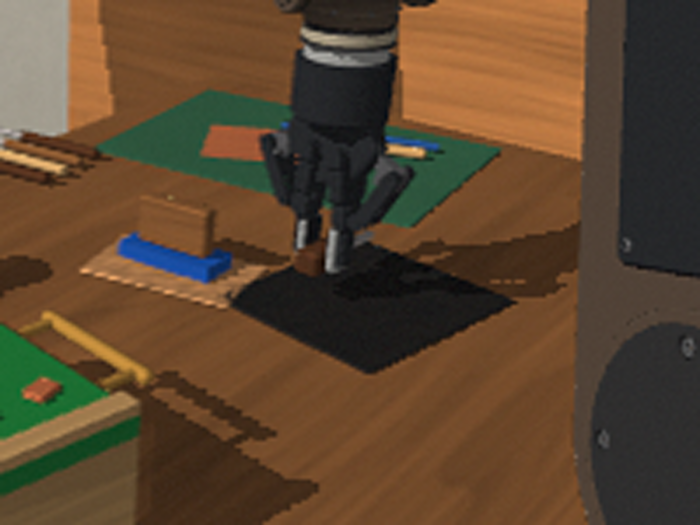

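Call:
step_arm([
  [[0, 0, 0], [1, 10, -5], 1.0],
  [[0, 0, 0], [1, 20, -5], 1.0],
  [[0, 0, 0], [1, 24, -5], 1.0],
  [[0, 0, 0], [1, 24, -5], 1.0],
  [[0, 0, 0], [1, 24, -5], 0.55],
  [[0, 0, 0], [1, 24, -5], 0.55],
  [[0, 0, 0], [1, 24, -5], 0.55],
  [[0, 0, 0], [1, 0, -5], 0.55],
  [[0, 0, 0], [1, -40, -5], 0.55],
  [[0, 0, 0], [1, -80, -5], 0.55],
])

```text
time: 5.32
eef_pos: [0.5171, -0.2762, 0.1171]
tcp_rot: [-0.705, 0.036, -0.034, 0.707]
contact_force: [1.1, -0.6, -0.1]
opening: 0.453
```

Run:
```python
from h import *
snap('side','s5')
crop('side',100,100,450,300,2,'s5c')
snap('top','t5')
plan([((0.517,0.2475,0.20),-8)])
```

```text
t 5.42 pos [ 0.5227 -0.2804  0.1265] yaw(jaw) -5.6 tilt y [ 0.013 -0.01  -1.   ] F [ 0.7 -0.9 -0.2] open 0.452 q [-0.66  0.21  1.87  0.    1.04 -0.56]
turn [0.5, 2.4, 0.8] shift [-56.6, -79.0, 524.1]
```

View pics/s5c.png

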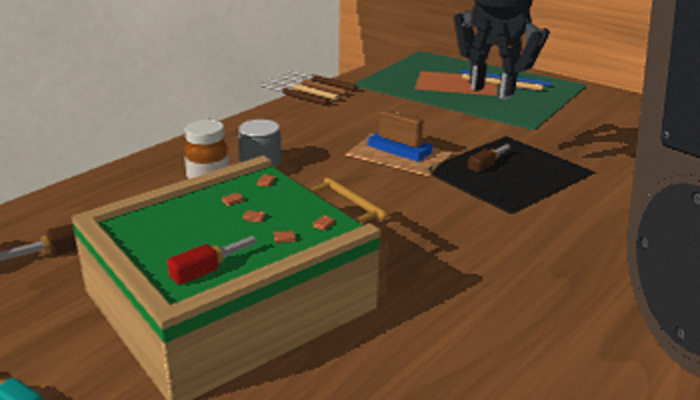

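View pics/t5.png

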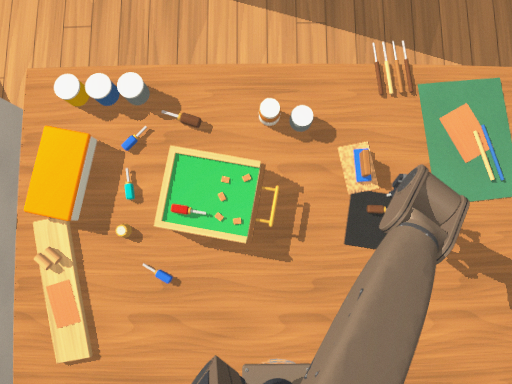

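Call:
step_arm([
  [[0, 2, 0], [-57, -40, 10], 0.6],
  [[0, 2, 0], [-57, -78, 523], 0.6],
  [[0, 2, 0], [-57, -78, 523], 0.6],
  [[0, 2, 0], [-57, -78, 523], 0.6],
  [[0, 2, 0], [-57, -78, 523], 0.6],
  [[0, 2, 0], [-57, -78, 523], 0.6],
  [[0, 2, 0], [-57, -78, 523], 0.6],
  [[0, 2, 0], [-57, -78, 523], 0.6],
  [[0, 2, 0], [-57, -78, 523], 0.6],
  [[0, 2, 0], [-57, -78, 523], 0.6],
])

```text
time: 6.25
eef_pos: [0.5051, 0.1067, 0.1808]
tcp_rot: [-0.705, 0.047, -0.048, 0.706]
contact_force: [0.3, 0.3, -0.8]
opening: 0.399
```

Run:
```python
from h import *
plan([((0.517,0.2475,0.17),-8)])
```

```text
t 6.25 pos [0.5051 0.1067 0.1808] yaw(jaw) -7.7 tilt y [ 0.001 -0.    -1.   ] F [ 0.3  0.3 -0.8] open 0.399 q [ 0.01 -0.02  2.01 -0.    1.15  0.15]
turn [-0.0, 0.3, 0.1] shift [-7.0, 10.8, 141.2]
```

Call:
step_arm([
  [[0, 0, 0], [-7, 11, 139], 0.6],
  [[0, 0, 0], [-7, 11, 139], 0.6],
  [[0, 0, 0], [-7, 11, 139], 0.6],
  [[0, 0, 0], [-7, 11, 139], 0.6],
  [[0, 0, 0], [-7, 11, 139], 0.6],
  [[0, 0, 0], [-7, 11, 139], 0.6],
])

```text
time: 6.75
eef_pos: [0.5166, 0.2435, 0.1689]
tcp_rot: [0.706, -0.047, 0.046, -0.705]
contact_force: [0.1, -0.8, 0.3]
opening: 0.401
```

Run:
```python
from h import *
plan([((0.517,0.2475,0.0925),-8)])
snap('wrist','w6')
```

```text
t 6.75 pos [0.5166 0.2435 0.1689] yaw(jaw) -7.6 tilt y [-0.    -0.001 -1.   ] F [ 0.1 -0.8  0.3] open 0.401 q [ 0.26  0.12  1.89 -0.    1.13  0.4 ]
turn [0.0, 0.4, -0.0] shift [-0.1, 76.4, 4.0]
```

View pics/w6.png

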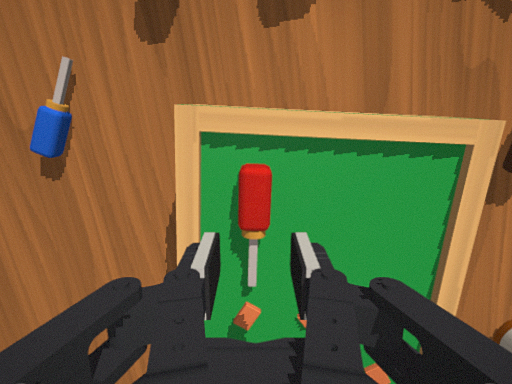

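Call:
step_arm([
  [[0, 0, 0], [0, 30, 3], 0.6],
  [[0, 0, 0], [0, 60, 3], 0.6],
  [[0, 0, 0], [0, 76, 3], 0.6],
  [[0, 0, 0], [0, 76, 3], 0.6],
  [[0, 0, 0], [0, 76, 3], 0.6],
  [[0, 0, 0], [0, 76, 3], 1.0],
  [[0, 0, 0], [0, 76, 3], 1.0],
  [[0, 0, 0], [0, 76, 3], 1.0],
  [[0, 0, 0], [0, 76, 3], 1.0],
  [[0, 0, 0], [0, 76, 3], 1.0],
])

```text
time: 7.63
eef_pos: [0.5179, 0.246, 0.0942]
tcp_rot: [0.706, -0.047, 0.048, -0.705]
contact_force: [0.7, -1.9, 3.6]
opening: 0.248
```

Call:
step_arm([
  [[0, 0, 0], [0, -20, 0], 1.0],
  [[0, 0, 0], [0, -60, 0], 1.0],
  [[0, 0, 0], [0, -90, 0], 1.0],
  [[0, 0, 0], [0, -90, 0], 1.0],
  [[0, 0, 0], [0, -90, 0], 1.0],
])

```text
time: 8.05
eef_pos: [0.5184, 0.2469, 0.1857]
tcp_rot: [-0.705, 0.045, -0.049, 0.706]
contact_force: [-0.1, 0.1, 0.2]
opening: 0.245
```

Run:
```python
from h import *
snap('side','s7')
crop('side',100,100,450,300,2,'s7c')
plan([((0.455,-0.275,0.18),-8)])
```

```text
t 8.10 pos [0.5171 0.2464 0.1833] yaw(jaw) -7.7 tilt y [ 0.  0. -1.] F [-0.4  0.2 -0.5] open 0.245 q [0.27 0.11 1.88 0.   1.16 0.4 ]
turn [-0.0, 0.3, 0.0] shift [7.9, 3.1, -525.1]
```

View pics/s7c.png

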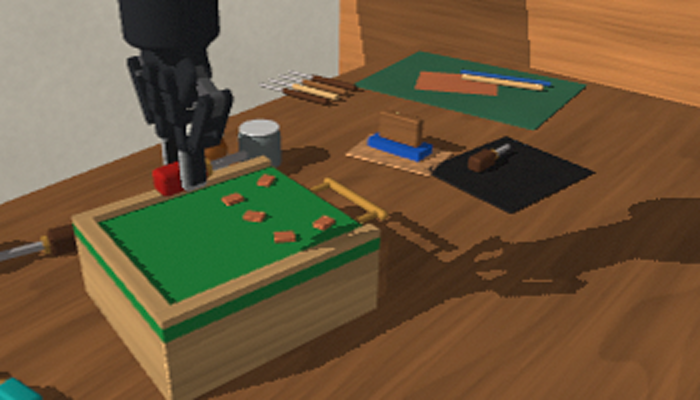

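Call:
step_arm([
  [[0, 0, 0], [6, 0, -525], 1.0],
  [[0, 0, 0], [6, 0, -525], 1.0],
  [[0, 0, 0], [6, 0, -525], 1.0],
  [[0, 0, 0], [6, 0, -525], 1.0],
  [[0, 0, 0], [6, 0, -525], 1.0],
  [[0, 0, 0], [6, 0, -525], 1.0],
  [[0, 0, 0], [6, 0, -525], 1.0],
  [[0, 0, 0], [6, 0, -525], 1.0],
  [[0, 0, 0], [6, 0, -525], 1.0],
  [[0, 0, 0], [6, 0, -525], 1.0],
])

```text
time: 8.93
eef_pos: [0.4645, -0.1682, 0.1807]
tcp_rot: [-0.705, 0.049, -0.046, 0.706]
contact_force: [1.1, -0.5, -0.1]
opening: 0.244
```

Run:
```python
from h import *
plan([((0.453,-0.275,0.0095),-8)])
```

```text
t 8.93 pos [ 0.4645 -0.1682  0.1807] yaw(jaw) -7.7 tilt y [-0.003  0.003 -1.   ] F [ 1.1 -0.5 -0.1] open 0.244 q [-0.55 -0.07  2.06  0.    1.15 -0.42]
turn [-0.1, 0.3, -0.2] shift [3.5, 170.9, -107.7]
```

Call:
step_arm([
  [[0, 0, 0], [3, 10, -60], 1.0],
  [[0, 0, 0], [3, 50, -98], 1.0],
  [[0, 0, 0], [3, 90, -104], 1.0],
  [[0, 0, 0], [3, 130, -104], 1.0],
  [[0, 0, 0], [3, 145, -104], 1.0],
  [[0, 0, 0], [3, 145, -104], 1.0],
  [[0, 0, 0], [3, 145, -104], 1.0],
])

```text
time: 9.52
eef_pos: [0.4527, -0.2684, 0.0344]
tcp_rot: [-0.703, 0.05, -0.045, 0.708]
contact_force: [0.3, -0.2, -0.2]
opening: 0.248
```

Run:
```python
from h import *
plan([((0.453,-0.275,0.0095),-8)])
snap('side','s8')
crop('side',250,100,450,250,3.5,'s8c')
```

```text
t 9.52 pos [ 0.4527 -0.2684  0.0344] yaw(jaw) -7.7 tilt y [-0.007  0.007 -1.   ] F [ 0.3 -0.2 -0.2] open 0.248 q [-0.73  0.22  2.06  0.    0.87 -0.59]
turn [-0.3, 0.3, -0.5] shift [1.4, 24.9, -6.7]
```

View pics/s8c.png

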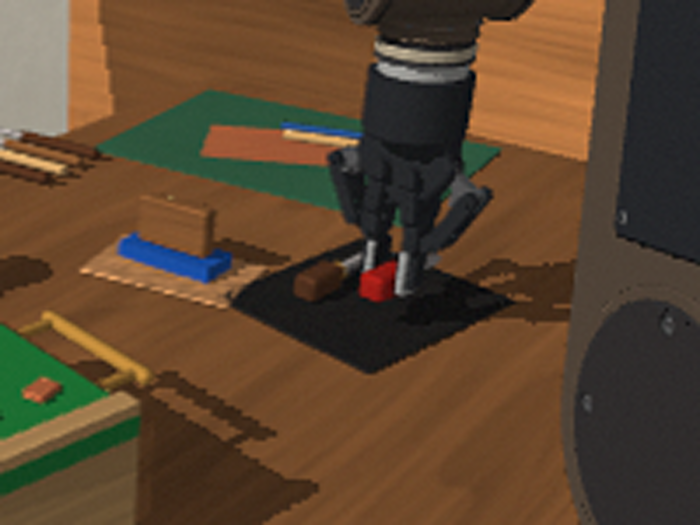

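Call:
step_arm([
  [[0, 0, 0], [1, 10, -5], 1.0],
  [[0, 0, 0], [1, 20, -5], 1.0],
  [[0, 0, 0], [1, 24, -5], 1.0],
  [[0, 0, 0], [1, 24, -5], 1.0],
  [[0, 0, 0], [1, 24, -5], 0.55],
  [[0, 0, 0], [1, 24, -5], 0.55],
  [[0, 0, 0], [1, 24, -5], 0.55],
  [[0, 0, 0], [1, 0, -5], 0.55],
  [[0, 0, 0], [1, -40, -5], 0.55],
  [[0, 0, 0], [1, -80, -5], 0.55],
])

```text
time: 10.4
eef_pos: [0.4548, -0.2749, 0.1182]
tcp_rot: [-0.705, 0.048, -0.046, 0.706]
contact_force: [1.0, -0.9, 0.0]
opening: 0.448
```

Run:
```python
from h import *
h=np.array([0.5255,0.0082]); print(incab(h))
b=h+0.1*CX*0
plan([((h[0],h[1],0.15),79.8)])
snap('side','s9')
crop('side',150,100,450,300,2.5,'s9c')
```

```text
[-0.17381466 -0.00018281]
t 10.40 pos [ 0.4548 -0.2749  0.1182] yaw(jaw) -7.7 tilt y [-0.003  0.002 -1.   ] F [ 1.  -0.9  0. ] open 0.448 q [-0.73  0.1   2.02  0.    1.03 -0.6 ]
turn [-0.2, -87.5, -0.0] shift [32.2, -31.3, 290.1]
```

View pics/s9c.png

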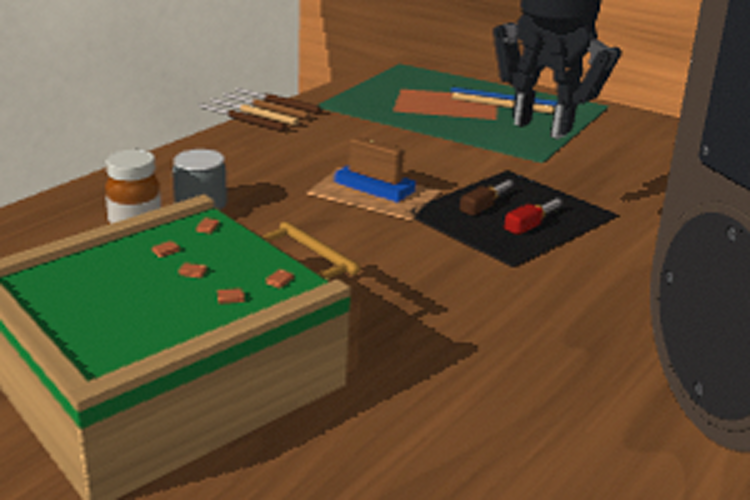

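Call:
step_arm([
  [[0, -87.5, 0], [32, -31, 285], 0.6],
  [[0, -87.5, 0], [32, -31, 285], 0.6],
  [[0, -87.5, 0], [32, -31, 285], 0.6],
  [[0, -87.5, 0], [32, -31, 285], 0.6],
  [[0, -87.5, 0], [32, -31, 285], 0.6],
  [[0, -87.5, 0], [32, -31, 285], 0.6],
  [[0, -87.5, 0], [32, -31, 285], 0.6],
  [[0, -87.5, 0], [32, -31, 285], 0.6],
  [[0, -87.5, 0], [32, -31, 285], 0.6],
  [[0, -87.5, 0], [32, -31, 285], 0.6],
])

```text
time: 11.28
eef_pos: [0.5259, 0.0035, 0.1497]
tcp_rot: [0.599, 0.377, -0.377, -0.598]
contact_force: [-0.2, -0.7, 0.1]
opening: 0.404
```

Run:
```python
from h import *
plan([((0.5255,0.0082,0.15),79.8)])
```

```text
t 11.28 pos [0.5259 0.0035 0.1497] yaw(jaw) 64.5 tilt y [ 0.001 -0.    -1.   ] F [-0.2 -0.7  0.1] open 0.404 q [-0.19  0.04  2.01 -0.    1.09 -1.31]
turn [0.1, -15.3, 0.0] shift [4.0, -0.3, 2.4]
```

Call:
step_arm([
  [[0, -15.3, 0], [4, 0, 2], 0.6],
  [[0, -15.3, 0], [4, 0, 2], 0.6],
  [[0, -15.3, 0], [4, 0, 2], 0.6],
  [[0, -15.3, 0], [4, 0, 2], 0.6],
  [[0, -15.3, 0], [4, 0, 2], 0.6],
])

```text
time: 11.7
eef_pos: [0.5256, 0.0067, 0.1493]
tcp_rot: [0.545, 0.45, -0.45, -0.545]
contact_force: [-0.6, -0.3, -0.0]
opening: 0.394
```

Run:
```python
from h import *
plan([((0.5255,0.0082,0.052),79.8)])
snap('wrist','w10')
```

```text
t 11.70 pos [0.5256 0.0067 0.1493] yaw(jaw) 79.1 tilt y [ 0.001 -0.    -1.   ] F [-0.6 -0.3 -0. ] open 0.394 q [-0.18  0.04  2.01 -0.    1.09 -1.56]
turn [0.0, -0.7, -0.0] shift [1.4, 97.3, 0.5]
```

View pics/w10.png

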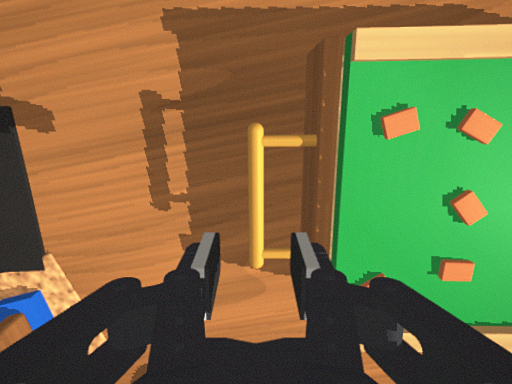

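Call:
step_arm([
  [[0, 0, 0], [1, 30, 0], 0.6],
  [[0, 0, 0], [1, 60, 0], 0.6],
  [[0, 0, 0], [1, 85, 0], 0.6],
  [[0, 0, 0], [1, 97, 0], 0.6],
  [[0, 0, 0], [1, 97, 0], 0.6],
  [[0, 0, 0], [1, 97, 0], 0.6],
])

```text
time: 12.25
eef_pos: [0.5258, 0.0077, 0.0522]
tcp_rot: [-0.545, -0.451, 0.451, 0.545]
contact_force: [0.5, -0.6, 0.6]
opening: 0.4
```

Run:
```python
from h import *
plan([((0.5255,0.0082,0.052),79.8)])
snap('side','s11')
crop('side',150,100,350,250,3.5,'s11c')
```

```text
t 12.25 pos [0.5258 0.0077 0.0522] yaw(jaw) 79.2 tilt y [-0.001  0.    -1.   ] F [ 0.5 -0.6  0.6] open 0.400 q [-0.18  0.19  2.06 -0.    0.9  -1.56]
turn [-0.0, -0.6, -0.0] shift [0.4, 0.2, 0.4]
```

View pics/s11c.png

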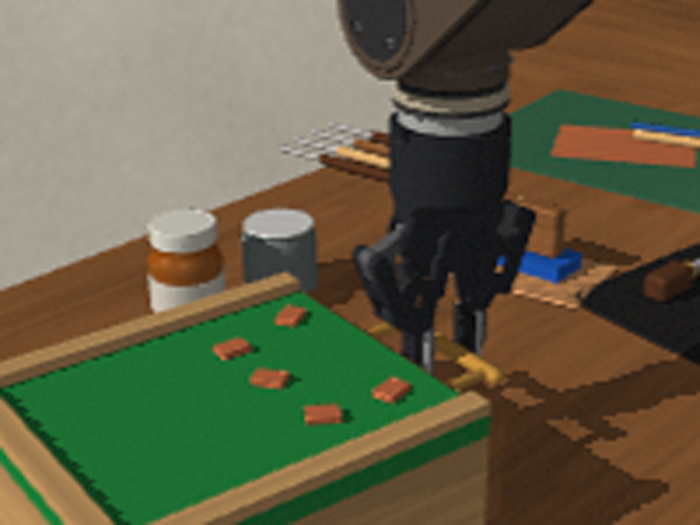

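Call:
step_arm([
  [[0, 0, 0], [0, 0, 0], 1.0],
  [[0, 0, 0], [0, 0, 0], 1.0],
  [[0, 0, 0], [0, 0, 0], 1.0],
  [[0, 0, 0], [0, 0, 0], 1.0],
  [[0, 0, 0], [0, 0, 0], 1.0],
  [[0, 0, 0], [0, 0, 0], 1.0],
], newtons=40)

```text
time: 12.8
eef_pos: [0.5272, 0.0075, 0.0542]
tcp_rot: [0.546, 0.452, -0.45, -0.544]
contact_force: [0.0, -0.7, 7.1]
opening: 0.108
```

Call:
step_arm([
  [[0, 0, 0], [-10, 0, -0.1], 1.0],
  [[0, 0, 0], [-25, 0, -0.2], 1.0],
  [[0, 0, 0], [-40, 0, -0.4], 1.0],
  [[0, 0, 0], [-60, 0, -0.6], 1.0],
  [[0, 0, 0], [-80, 0, -0.8], 1.0],
  [[0, 0, 0], [-100, 0, -1], 1.0],
  [[0, 0, 0], [-115, 0, -1.2], 1.0],
  [[0, 0, 0], [-123, 0, -1.3], 1.0],
  [[0, 0, 0], [-128, 0, -1.3], 1.0],
  [[0, 0, 0], [-131, 0, -1.3], 1.0],
])

```text
time: 13.63
eef_pos: [0.5038, -0.1191, 0.0541]
tcp_rot: [-0.544, -0.452, 0.447, 0.547]
contact_force: [3.5, 19.3, 10.9]
opening: 0.109
```

Call:
step_arm([
  [[0, 0, 0], [0, 0, 0], 1.0],
  [[0, 0, 0], [0, 0, 0], 1.0],
  [[0, 0, 0], [0, 0, 0], 1.0],
])

```text
time: 13.88
eef_pos: [0.5039, -0.119, 0.0541]
tcp_rot: [-0.544, -0.452, 0.449, 0.546]
contact_force: [-0.3, 9.0, 10.2]
opening: 0.11
```

Run:
```python
from h import *
s,R=state(); print(incab(s['eef_pos']))
snap('side','s12')
crop('side',150,100,350,250,3.5,'s12c')
```

```text
t 13.88 pos [ 0.5039 -0.119   0.0541] yaw(jaw) 79.2 tilt y [ 0.002  0.005 -1.   ] F [-0.3  9.  10.2] open 0.110 q [-0.43  0.17  2.08  0.01  0.9  -1.82]
[-0.3027911 -0.0013993]
```

View pics/s12c.png

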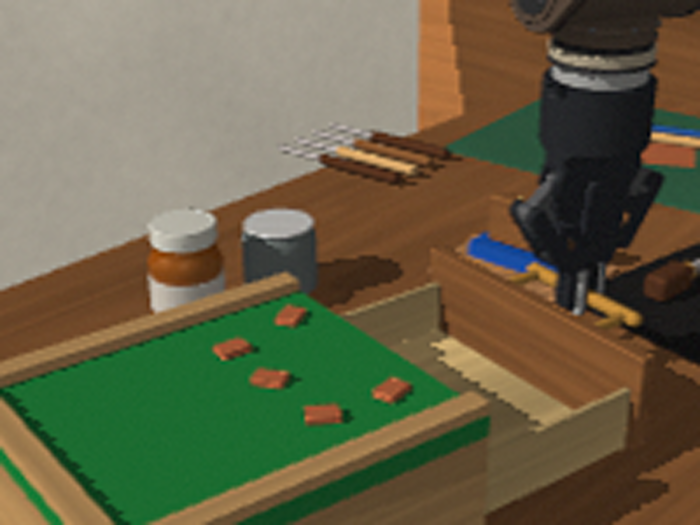

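Call:
step_arm([
  [[0, 0, 0], [0, 0, 0], 0.65],
  [[0, 0, 0], [0, 0, 0], 0.65],
  [[0, 0, 0], [0, 0, 0], 0.65],
  [[0, 0, 0], [0, 0, 0], 0.65],
  [[0, 0, 0], [0, -30, 0], 0.65],
  [[0, 0, 0], [0, -70, 0], 0.65],
  [[0, 0, 0], [0, -110, 0], 0.65],
  [[0, 0, 0], [0, -110, 40], 0.65],
  [[0, 0, 0], [0, -110, 80], 0.65],
  [[0, 0, 0], [0, -110, 120], 0.65],
])

```text
time: 14.77
eef_pos: [0.3838, -0.099, 0.1628]
tcp_rot: [0.545, 0.451, -0.451, -0.544]
contact_force: [-1.3, -0.3, 1.0]
opening: 0.35
```

Run:
```python
from h import *
s,R=state()
snap('top','t13'); crop('top',145,120,425,270,2.8,'t13c')
snap('side','s13')
crop('side',150,100,400,270,3,'s13c')
```

```text
t 14.77 pos [ 0.3838 -0.099   0.1628] yaw(jaw) 79.3 tilt y [ 0.001 -0.001 -1.   ] F [-1.3 -0.3  1. ] open 0.350 q [-0.51 -0.3   2.29 -0.    1.15 -1.89]
```

View pics/s13c.png

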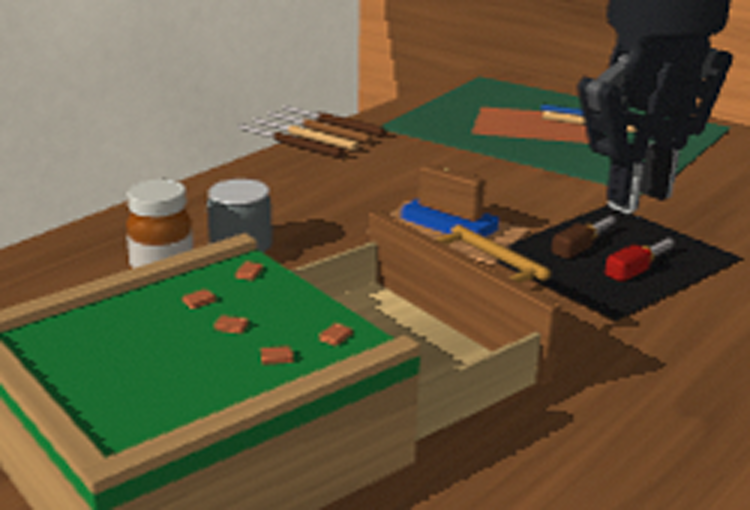

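View pics/t13c.png

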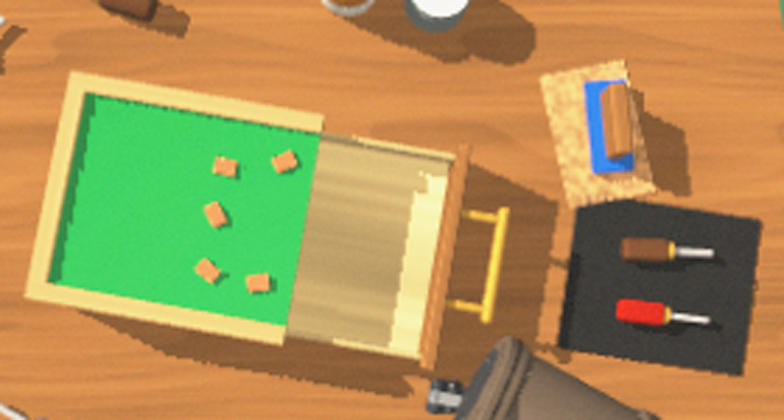

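Run:
```python
from h import *
plan([((0.6415,-0.2445,0.15),94),((0.6415,-0.2445,0.027),94)])
```

```text
t 14.87 pos [ 0.3785 -0.0962  0.1592] yaw(jaw) 79.2 tilt y [-0.005  0.002 -1.   ] F [ 0.8  0.  -0.3] open 0.347 q [-0.51 -0.31  2.3  -0.    1.15 -1.89]
turn [-0.3, -14.8, 0.1] shift [-96.4, 7.4, -286.2]
turn [-0.3, -14.8, 0.1] shift [-96.6, 130.4, -286.9]
```

Call:
step_arm([
  [[0, -14.8, 0], [-96, 7, -286], 0.55],
  [[0, -14.8, 0], [-96, 7, -286], 0.55],
  [[0, -14.8, 0], [-96, 7, -286], 0.55],
  [[0, -14.8, 0], [-96, 7, -286], 0.55],
  [[0, -14.8, 0], [-96, 7, -286], 0.55],
  [[0, -14.8, 0], [-96, 7, -286], 0.55],
  [[0, -14.8, 0], [-96, 7, -286], 0.55],
  [[0, -14.8, 0], [-96, 7, -286], 0.55],
  [[0, -14.8, 0], [-96, 7, -286], 0.55],
  [[0, -14.8, 0], [-96, 7, -286], 0.55],
])

```text
time: 15.7
eef_pos: [0.6477, -0.2467, 0.1538]
tcp_rot: [-0.481, -0.517, 0.517, 0.483]
contact_force: [0.9, 0.9, -1.2]
opening: 0.449
```

Run:
```python
from h import *
plan([((0.6415,-0.2445,0.15),94),((0.6415,-0.2445,0.027),94)])
snap('wrist','w14')
```

```text
t 15.70 pos [ 0.6477 -0.2467  0.1538] yaw(jaw) 94.0 tilt y [-0.002  0.001 -1.   ] F [ 0.9  0.9 -1.2] open 0.449 q [-0.51  0.39  1.59 -0.    1.16 -2.15]
turn [-0.1, 0.0, 0.1] shift [2.7, 3.8, 6.0]
turn [-0.1, 0.0, 0.1] shift [2.5, 126.8, 5.8]
```

View pics/w14.png

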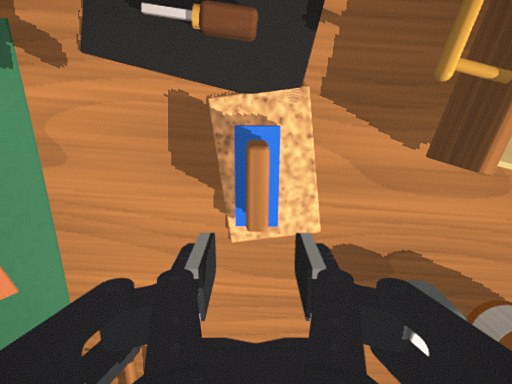

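Call:
step_arm([
  [[0, 0, 0], [2, 30, 5], 0.55],
  [[0, 0, 0], [2, 60, 5], 0.55],
  [[0, 0, 0], [2, 90, 5], 0.55],
  [[0, 0, 0], [2, 115, 5], 0.55],
  [[0, 0, 0], [2, 126, 5], 0.55],
  [[0, 0, 0], [2, 126, 5], 0.55],
  [[0, 0, 0], [2, 126, 5], 0.55],
])

```text
time: 16.33
eef_pos: [0.6424, -0.2445, 0.0298]
tcp_rot: [-0.482, -0.517, 0.517, 0.482]
contact_force: [-0.6, -0.6, 0.2]
opening: 0.452
```

Run:
```python
from h import *
plan([((0.6415,-0.2445,0.027),94)])
snap('side','s15')
crop('side',230,100,430,250,3.5,'s15c')
```

```text
t 16.33 pos [ 0.6424 -0.2445  0.0298] yaw(jaw) 94.1 tilt y [-0. -0. -1.] F [-0.6 -0.6  0.2] open 0.452 q [-0.51  0.53  1.65 -0.    0.96 -2.15]
turn [-0.0, 0.1, -0.0] shift [0.0, 2.8, 0.9]
```

View pics/s15c.png

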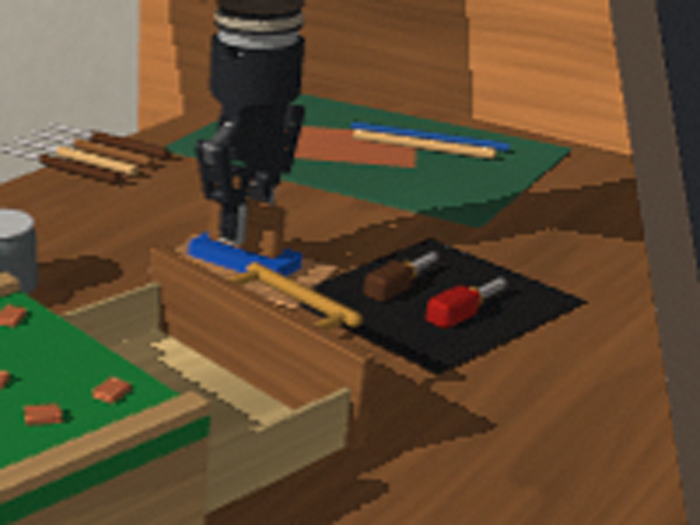

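Call:
step_arm([
  [[0, 0, 0], [0, 2, 0], 0.55],
  [[0, 0, 0], [0, 2, 0], 1.0],
  [[0, 0, 0], [0, 2, 0], 1.0],
  [[0, 0, 0], [0, 2, 0], 1.0],
  [[0, 0, 0], [0, 2, 0], 1.0],
  [[0, 0, 0], [0, 2, 0], 1.0],
  [[0, 0, 0], [0, 2, 0], 1.0],
  [[0, 0, 0], [0, 2, 0], 1.0],
], newtons=70)

```text
time: 17.05
eef_pos: [0.6438, -0.2455, 0.0292]
tcp_rot: [0.483, 0.518, -0.517, -0.481]
contact_force: [-0.3, 0.2, 6.7]
opening: 0.198
```

Run:
```python
from h import *
state()
```

```text
t 17.05 pos [ 0.6438 -0.2455  0.0292] yaw(jaw) 94.1 tilt y [ 0.003 -0.001 -1.   ] F [-0.3  0.2  6.7] open 0.198 q [-0.51  0.53  1.65  0.    0.96 -2.15]
```

Call:
step_arm([
  [[0, 0, 0], [0, -20, 0], 1.0],
  [[0, 0, 0], [0, -50, 0], 1.0],
  [[0, 0, 0], [0, -90, 0], 1.0],
  [[0, 0, 0], [0, -130, 0], 1.0],
  [[0, 0, 0], [0, -150, 0], 1.0],
  [[0, 0, 0], [0, -150, 0], 1.0],
  [[0, 0, 0], [0, -150, 0], 1.0],
])

```text
time: 17.63
eef_pos: [0.6429, -0.2448, 0.1779]
tcp_rot: [0.483, 0.518, -0.517, -0.481]
contact_force: [0.4, -0.6, -2.7]
opening: 0.199
```

Run:
```python
from h import *
p=cab(0.035,0.042); print(p)
plan([((p[0],p[1],0.17),79.8),((p[0],p[1],0.114),79.8)])
snap('side','s16')
crop('side',200,60,430,230,3,'s16c')
```

```text
[0.52096175 0.22118441]
t 17.63 pos [ 0.6429 -0.2448  0.1779] yaw(jaw) 94.1 tilt y [ 0.001 -0.001 -1.   ] F [ 0.4 -0.6 -2.7] open 0.199 q [-0.51  0.36  1.59  0.    1.2  -2.15]
turn [0.1, 14.3, -0.0] shift [473.5, 7.3, 88.6]
turn [0.1, 14.3, -0.0] shift [473.5, 63.3, 88.7]
```

View pics/s16c.png

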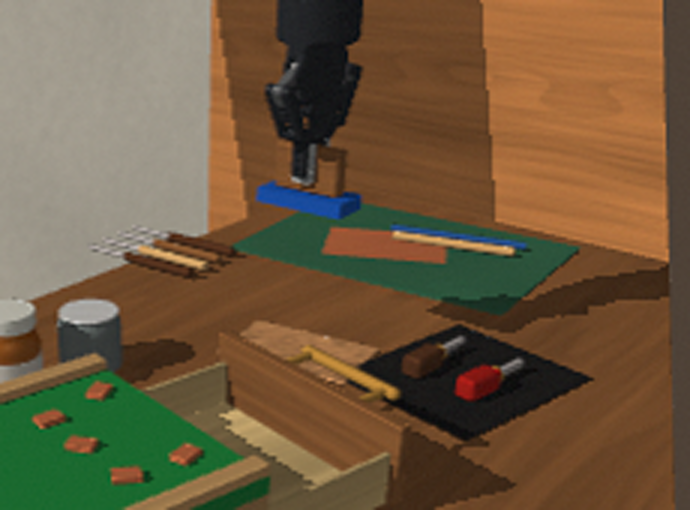

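Call:
step_arm([
  [[0, 14.3, 0], [473, 7, 89], 1.0],
  [[0, 14.3, 0], [473, 7, 89], 1.0],
  [[0, 14.3, 0], [473, 7, 89], 1.0],
  [[0, 14.3, 0], [473, 7, 89], 1.0],
  [[0, 14.3, 0], [473, 7, 89], 1.0],
  [[0, 14.3, 0], [473, 7, 89], 1.0],
  [[0, 14.3, 0], [473, 7, 89], 1.0],
  [[0, 14.3, 0], [473, 7, 89], 1.0],
  [[0, 14.3, 0], [473, 7, 89], 1.0],
  [[0, 14.3, 0], [473, 7, 89], 1.0],
])

```text
time: 18.52
eef_pos: [0.5336, 0.1597, 0.1671]
tcp_rot: [-0.541, -0.451, 0.455, 0.544]
contact_force: [0.9, 1.0, -1.5]
opening: 0.204
```

Run:
```python
from h import *
p=cab(0.035,0.040); print(p)
plan([((p[0],p[1],0.17),79.8),((p[0],p[1],0.116),79.8)])
```

```text
[0.52293014 0.22083024]
t 18.52 pos [0.5336 0.1597 0.1671] yaw(jaw) 79.7 tilt y [-0.007 -0.001 -1.   ] F [ 0.9  1.  -1.5] open 0.204 q [ 0.11  0.09  1.92  0.    1.13 -1.28]
turn [-0.4, -0.1, -0.1] shift [58.2, -2.9, 21.4]
turn [-0.4, -0.1, -0.1] shift [58.3, 51.1, 21.1]
```

Call:
step_arm([
  [[0, 0, 0], [30, 0, 15], 1.0],
  [[0, 0, 0], [58, 0, 21], 1.0],
  [[0, 0, 0], [58, 15, 21], 1.0],
  [[0, 0, 0], [58, 30, 21], 1.0],
  [[0, 0, 0], [58, 30, 21], 1.0],
  [[0, 0, 0], [58, 30, 21], 1.0],
])

```text
time: 19.02
eef_pos: [0.5237, 0.2185, 0.137]
tcp_rot: [-0.541, -0.451, 0.456, 0.544]
contact_force: [0.1, -0.4, -1.8]
opening: 0.197
```

Run:
```python
from h import *
p=cab(0.035,0.040)
plan([((p[0],p[1],0.116),79.8)])
print(incab(ctrl.get_state()['eef_pos']))
snap('top','t17'); crop('top',145,120,295,260,5,'t17c')
snap('side','s17'); crop('side',100,100,350,270,3,'s17c')
```

```text
t 19.02 pos [0.5237 0.2185 0.137 ] yaw(jaw) 79.8 tilt y [-0.008 -0.002 -1.   ] F [ 0.1 -0.4 -1.8] open 0.197 q [ 0.22  0.15  1.92 -0.    1.08 -1.18]
turn [-0.4, -0.0, -0.2] shift [2.2, 21.0, 1.0]
[0.03284653 0.0388212 ]
```

View pics/s17c.png

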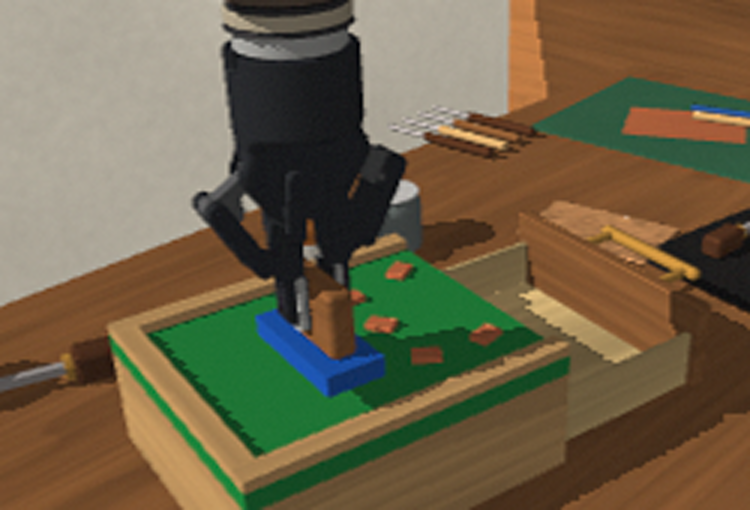

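View pics/t17c.png

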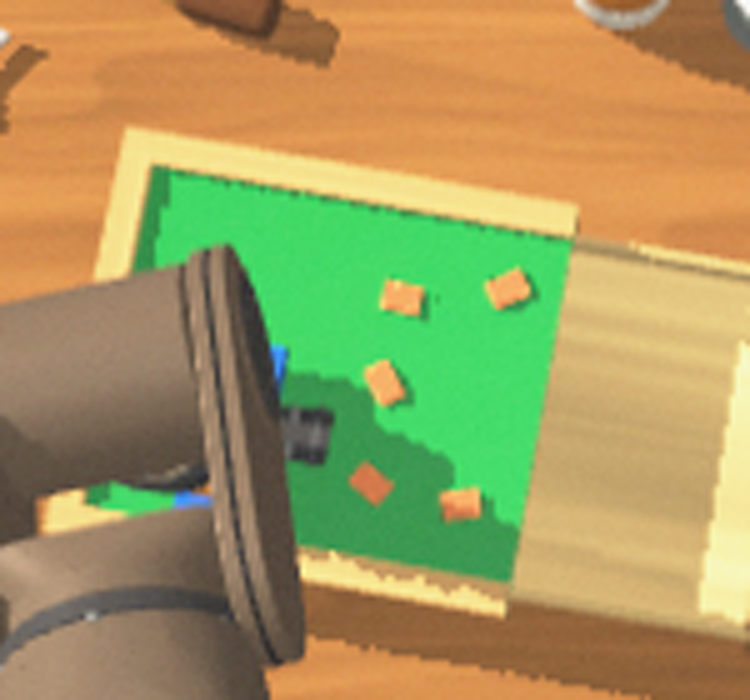

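Call:
step_arm([
  [[-0.4, 0, 0], [2, 8, 1], 1.0],
  [[-0.4, 0, 0], [2, 15, 1], 1.0],
  [[-0.4, 0, 0], [2, 19, 1], 1.0],
  [[-0.4, 0, 0], [2, 21, 1], 1.0],
  [[-0.4, 0, 0], [2, 21, 1], 1.0],
  [[-0.4, 0, 0], [2, 21, 1], 1.0],
  [[-0.4, 0, 0], [2, 21, 1], 1.0],
])

```text
time: 19.7
eef_pos: [0.5261, 0.2212, 0.1204]
tcp_rot: [0.545, 0.455, -0.452, -0.541]
contact_force: [0.5, 0.1, -0.9]
opening: 0.199
```

Run:
```python
from h import *
a=cab(0.0,0.040);p=cab(-0.116,0.040)
plan([((a[0],a[1],0.116),79.8),((p[0],p[1],0.116),79.8)])
print(incab(ctrl.get_state()['eef_pos']))
snap('side','s18'); crop('side',100,150,280,270,4.2,'s18c')
```

```text
t 19.70 pos [0.5261 0.2212 0.1204] yaw(jaw) 79.8 tilt y [ 0.008 -0.001 -1.   ] F [ 0.5  0.1 -0.9] open 0.199 q [ 0.22  0.17  1.93 -0.    1.03 -1.17]
turn [0.4, -0.0, 0.0] shift [-35.9, 4.4, 3.1]
turn [0.4, -0.0, 0.0] shift [-151.9, 4.4, 3.0]
[0.03589039 0.0369147 ]
```

View pics/s18c.png

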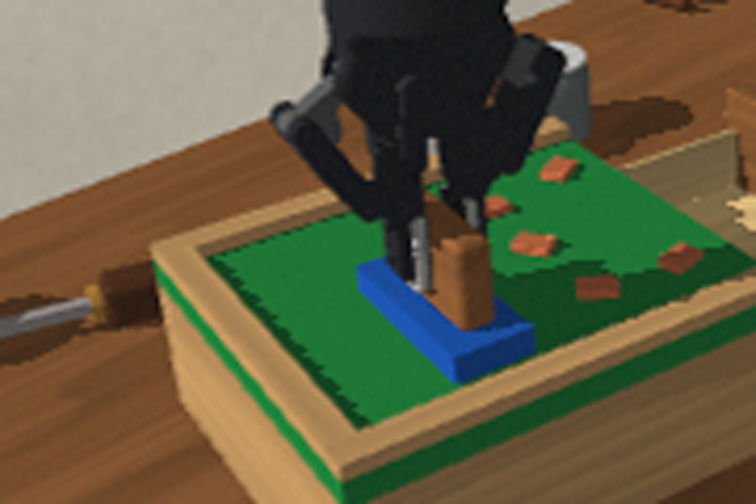

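Call:
step_arm([
  [[0.3, 0, 0], [0, 0, 3], 1.0],
  [[0.3, 0, 0], [0, 0, 3], 1.0],
  [[0.3, 0, 0], [0, 0, 3], 1.0],
  [[0.3, 0, 0], [0, 0, 3], 1.0],
  [[0.3, 0, 0], [0, 0, 3], 1.0],
])

```text
time: 20.17
eef_pos: [0.5229, 0.2217, 0.1202]
tcp_rot: [0.543, 0.454, -0.453, -0.542]
contact_force: [-0.4, 0.7, -2.1]
opening: 0.201
```

Run:
```python
from h import *
a=cab(0.0,0.040);p=cab(-0.116,0.040)
plan([((a[0],a[1],0.116),79.8),((p[0],p[1],0.116),79.8)])
print(incab(ctrl.get_state()['eef_pos']))
```

```text
t 20.17 pos [0.5229 0.2217 0.1202] yaw(jaw) 79.8 tilt y [ 0.002 -0.    -1.   ] F [-0.4  0.7 -2.1] open 0.201 q [ 0.22  0.17  1.93 -0.    1.04 -1.17]
turn [0.1, -0.0, 0.0] shift [-35.9, 4.2, -0.2]
turn [0.1, -0.0, 0.0] shift [-151.9, 4.2, -0.3]
[0.03585336 0.04016418]
```

Call:
step_arm([
  [[0, 0, 0], [0, 2, 0], 1.0],
  [[0, 0, 0], [0, 4, 0], 1.0],
  [[0, 0, 0], [0, 4, 0], 1.0],
  [[0, 0, 0], [0, 4, 0], 1.0],
  [[0, 0, 0], [0, 4, 0], 1.0],
])

```text
time: 20.58
eef_pos: [0.5228, 0.2217, 0.1159]
tcp_rot: [0.543, 0.454, -0.453, -0.542]
contact_force: [0.2, -0.6, -2.4]
opening: 0.201
```

Run:
```python
from h import *
a=cab(0.0,0.040);p=cab(-0.116,0.040)
plan([((a[0],a[1],0.1155),79.8),((p[0],p[1],0.1155),79.8)])
print(incab(ctrl.get_state()['eef_pos']))
snap('side','s19'); crop('side',100,150,280,270,4.2,'s19c')
```

```text
t 20.58 pos [0.5228 0.2217 0.1159] yaw(jaw) 79.8 tilt y [ 0.002 -0.    -1.   ] F [ 0.2 -0.6 -2.4] open 0.201 q [ 0.22  0.18  1.93 -0.    1.03 -1.17]
turn [0.1, -0.0, -0.0] shift [-35.8, 0.4, -0.3]
turn [0.1, -0.0, -0.0] shift [-151.8, 0.5, -0.3]
[0.03580349 0.04023815]
```

View pics/s19c.png

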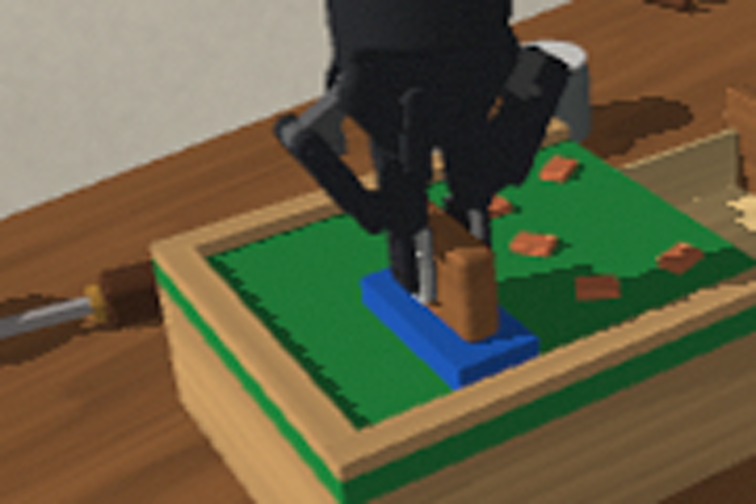

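Call:
step_arm([
  [[0, 0, 0], [-5, 1, 0], 1.0],
  [[0, 0, 0], [-15, 1.2, 0], 1.0],
  [[0, 0, 0], [-25, 1.2, 0], 1.0],
  [[0, 0, 0], [-35, 1.2, 0], 1.0],
  [[0, 0, 0], [-45, 1.2, 0], 1.0],
  [[0, 0, 0], [-55, 1.2, 0], 1.0],
  [[0, 0, 0], [-65, 1.2, 0], 1.0],
  [[0, 0, 0], [-75, 1.2, 0], 1.0],
  [[0, 0, 0], [-85, 1.2, 0], 1.0],
])

```text
time: 21.38
eef_pos: [0.5077, 0.137, 0.1151]
tcp_rot: [0.543, 0.454, -0.453, -0.542]
contact_force: [-0.4, 2.8, 2.1]
opening: 0.199
```

Run:
```python
from h import *
p=cab(-0.116,0.040)
plan([((p[0],p[1],0.115),79.8)])
print(incab(ctrl.get_state()['eef_pos']))
snap('side','s20'); crop('side',100,150,300,280,4,'s20c')
```

```text
t 21.38 pos [0.5077 0.137  0.1151] yaw(jaw) 79.7 tilt y [ 0.002 -0.    -1.   ] F [-0.4  2.8  2.1] open 0.199 q [ 0.07  0.09  2.03 -0.    1.02 -1.32]
turn [0.1, -0.1, 0.0] shift [-65.8, 0.1, -0.2]
[-0.05017764  0.04012072]
```

View pics/s20c.png

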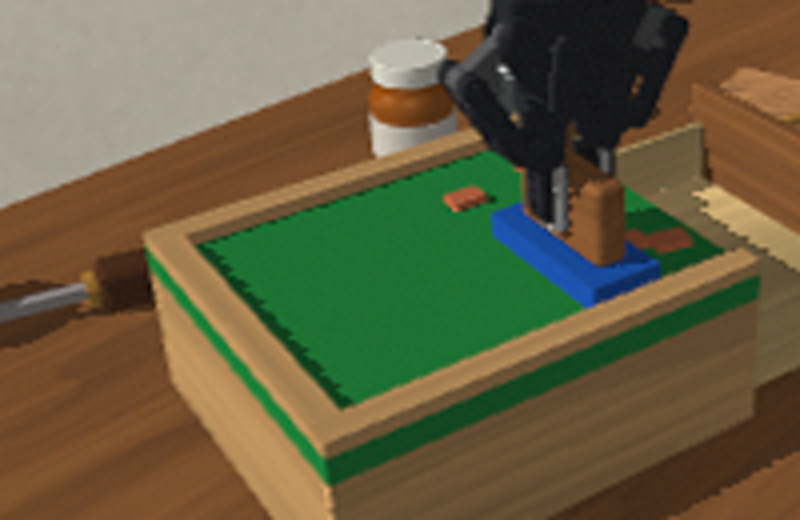

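Light contact; the chips move ahead of the blade. Continuing over the edge.

Call:
step_arm([
  [[0, 0, 0], [-10, 0, 0], 1.0],
  [[0, 0, 0], [-20, 0, 0], 1.0],
  [[0, 0, 0], [-30, 0, 0], 1.0],
  [[0, 0, 0], [-40, 0, 0], 1.0],
  [[0, 0, 0], [-50, 0, 0], 1.0],
  [[0, 0, 0], [-58, -0.5, 0], 1.0],
  [[0, 0, 0], [-64, -1, 0], 1.0],
  [[0, 0, 0], [-66, -1, 0], 1.0],
  [[0, 0, 0], [-66, -1, 0], 1.0],
])

```text
time: 22.18
eef_pos: [0.4955, 0.0724, 0.1153]
tcp_rot: [0.543, 0.453, -0.453, -0.543]
contact_force: [-0.8, 0.7, -2.3]
opening: 0.199
```

Run:
```python
from h import *
p=cab(-0.116,0.040)
plan([((p[0],p[1],0.115),79.8)])
print(incab(ctrl.get_state()['eef_pos']))
snap('side','s21'); crop('side',100,150,330,300,3.4,'s21c')
snap('top','t21'); crop('top',145,120,295,260,5,'t21c')
```

```text
t 22.18 pos [0.4955 0.0724 0.1153] yaw(jaw) 79.7 tilt y [ 0.    -0.001 -1.   ] F [-0.8  0.7 -2.3] open 0.199 q [-0.06  0.03  2.09 -0.    1.02 -1.45]
turn [0.0, -0.1, -0.0] shift [-0.0, 0.3, -0.8]
[-0.11594958  0.04076041]
```

View pics/s21c.png

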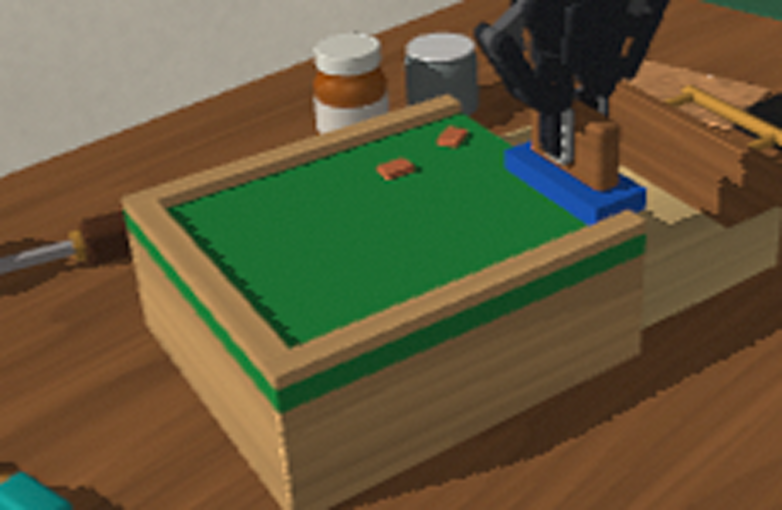

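View pics/t21c.png

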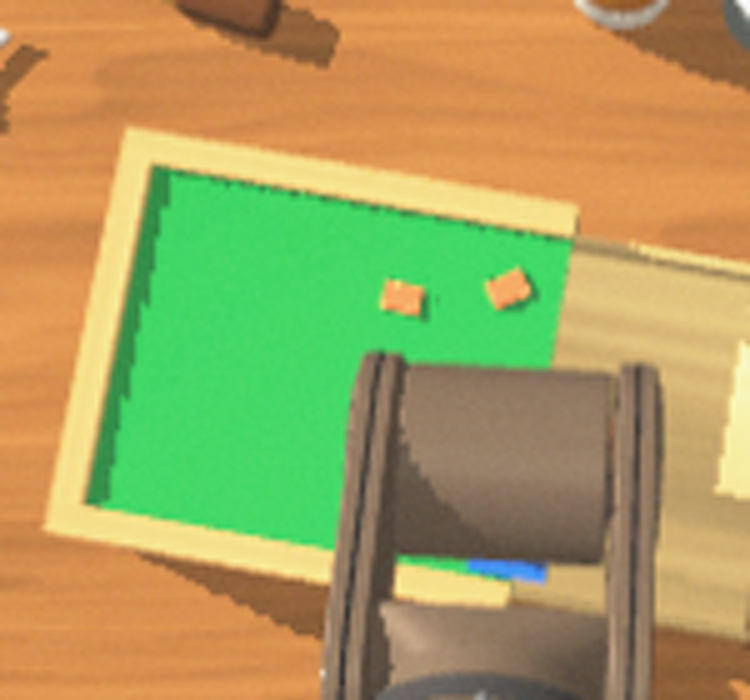

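Run:
```python
from h import *
p=cab(0.02,-0.040)
plan([((p[0],p[1],0.150),79.8)])
```

```text
t 22.28 pos [0.4957 0.073  0.1155] yaw(jaw) 79.8 tilt y [ 0.001 -0.    -1.   ] F [-0.1  0.6 -2.7] open 0.201 q [-0.06  0.03  2.09 -0.    1.02 -1.45]
turn [0.1, -0.0, -0.0] shift [135.3, -34.5, -80.5]
```

Call:
step_arm([
  [[0, 0, 0], [0, -20, 0], 1.0],
  [[0, 0, 0], [0, -35, 0], 1.0],
  [[0, 0, 0], [30, -35, -20], 1.0],
  [[0, 0, 0], [65, -35, -40], 1.0],
  [[0, 0, 0], [100, -35, -60], 1.0],
  [[0, 0, 0], [125, -35, -75], 1.0],
  [[0, 0, 0], [135, -35, -80], 1.0],
  [[0, 0, 0], [135, -35, -80], 1.0],
  [[0, 0, 0], [135, -20, -80], 1.0],
  [[0, 0, 0], [135, -10, -80], 1.0],
])

```text
time: 23.12
eef_pos: [0.5979, 0.1913, 0.1251]
tcp_rot: [0.543, 0.453, -0.454, -0.542]
contact_force: [0.0, 0.3, -2.3]
opening: 0.199
```

Call:
step_arm([
  [[0, 0, 0], [0, 0, 0], 1.0],
  [[0, 0, 0], [0, 0, 0], 1.0],
  [[0, 0, 0], [0, 0, 0], 1.0],
])

```text
time: 23.37
eef_pos: [0.5985, 0.1911, 0.1262]
tcp_rot: [0.543, 0.453, -0.453, -0.542]
contact_force: [-0.6, 0.6, -1.1]
opening: 0.201
```

Run:
```python
from h import *
p=cab(0.02,-0.040)
plan([((p[0],p[1],0.1150),79.8)])
snap('side','s22'); crop('side',100,150,330,300,3.4,'s22c')
```

```text
t 23.37 pos [0.5985 0.1911 0.1262] yaw(jaw) 79.7 tilt y [ 0.001 -0.    -1.   ] F [-0.6  0.6 -1.1] open 0.201 q [ 0.15  0.29  1.78 -0.    1.08 -1.24]
turn [0.1, -0.1, -0.0] shift [0.9, 11.2, -0.4]
```

View pics/s22c.png

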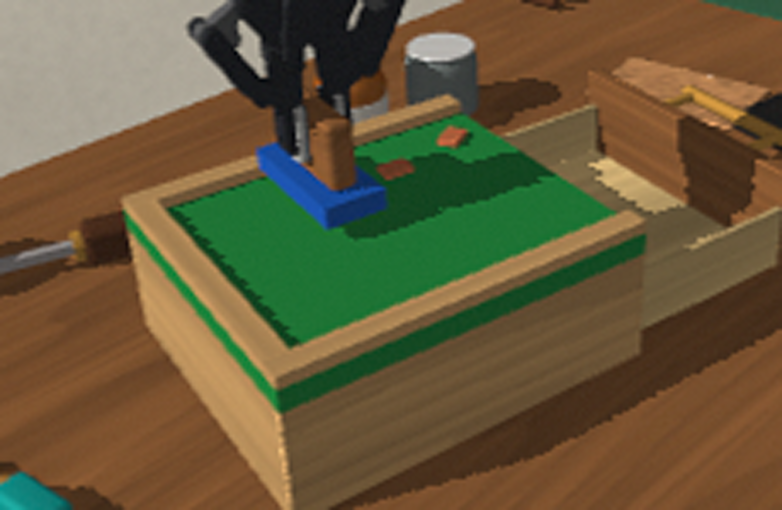

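Lower onto the green and sweep the second lane.

Call:
step_arm([
  [[0, 0, 0], [0, 6, 0], 1.0],
  [[0, 0, 0], [0, 11, 0], 1.0],
  [[0, 0, 0], [0, 11, 0], 1.0],
  [[0, 0, 0], [-5, 11, 0], 1.0],
  [[0, 0, 0], [-15, 11, 0], 1.0],
  [[0, 0, 0], [-25, 11, 0], 1.0],
  [[0, 0, 0], [-35, 11, 0], 1.0],
  [[0, 0, 0], [-45, 11, 0], 1.0],
  [[0, 0, 0], [-55, 11, 0], 1.0],
  [[0, 0, 0], [-65, 11, 0], 1.0],
])

```text
time: 24.25
eef_pos: [0.587, 0.1265, 0.1151]
tcp_rot: [0.543, 0.454, -0.453, -0.542]
contact_force: [0.4, 0.5, -1.8]
opening: 0.196
```

Run:
```python
from h import *
p=cab(-0.116,-0.040)
plan([((p[0],p[1],0.1150),79.8)])
print(incab(ctrl.get_state()['eef_pos']))
snap('side','s23'); crop('side',100,150,330,300,3.4,'s23c')
```

```text
t 24.25 pos [0.587  0.1265 0.1151] yaw(jaw) 79.7 tilt y [ 0.002 -0.    -1.   ] F [ 0.4  0.5 -1.8] open 0.196 q [ 0.04  0.24  1.85 -0.    1.04 -1.35]
turn [0.1, -0.1, 0.0] shift [-69.5, 0.1, -0.3]
[-0.04650437 -0.03979874]
```

View pics/s23c.png

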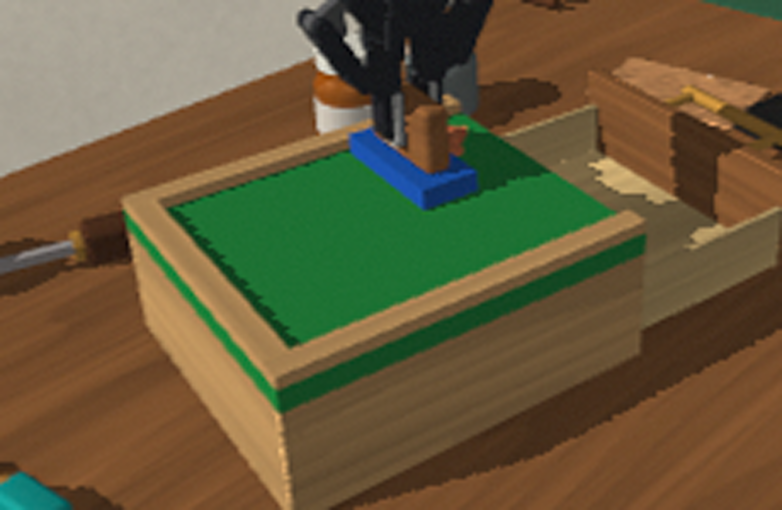

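Call:
step_arm([
  [[0, 0, 0], [-10, 0, 0], 1.0],
  [[0, 0, 0], [-20, 0, 0], 1.0],
  [[0, 0, 0], [-30, 0, 0], 1.0],
  [[0, 0, 0], [-40, 0, 0], 1.0],
  [[0, 0, 0], [-50, 0, 0], 1.0],
  [[0, 0, 0], [-60, -0.5, 0], 1.0],
  [[0, 0, 0], [-68, -1, 0], 1.0],
  [[0, 0, 0], [-70, -1, 0], 1.0],
  [[0, 0, 0], [-70, -1, 0], 1.0],
])

```text
time: 25.05
eef_pos: [0.5743, 0.0579, 0.1155]
tcp_rot: [0.543, 0.453, -0.453, -0.543]
contact_force: [-0.8, 0.1, -1.5]
opening: 0.198
```

Call:
step_arm([
  [[0, 0, 0], [0, -30, 0], 1.0],
  [[0, 0, 0], [0, -60, 0], 1.0],
  [[0, 0, 0], [0, -80, 0], 1.0],
  [[0, 0, 0], [0, -80, -40], 1.0],
  [[0, 0, 0], [0, -80, -60], 1.0],
  [[0, 0, 0], [0, -80, -60], 1.0],
])

```text
time: 25.55
eef_pos: [0.6367, 0.0475, 0.1969]
tcp_rot: [0.544, 0.455, -0.452, -0.541]
contact_force: [-1.0, -0.0, -2.1]
opening: 0.198
```

Run:
```python
from h import *
state()
snap('side','s24'); crop('side',100,130,330,280,3.4,'s24c')
snap('top','t24'); crop('top',145,120,325,270,4.3,'t24c')
snap('wrist','w24')
```

```text
t 25.55 pos [0.6367 0.0475 0.1969] yaw(jaw) 79.7 tilt y [ 0.006 -0.001 -1.   ] F [-1.  -0.  -2.1] open 0.198 q [-0.08  0.23  1.71 -0.    1.2  -1.48]
```

View pics/s24c.png

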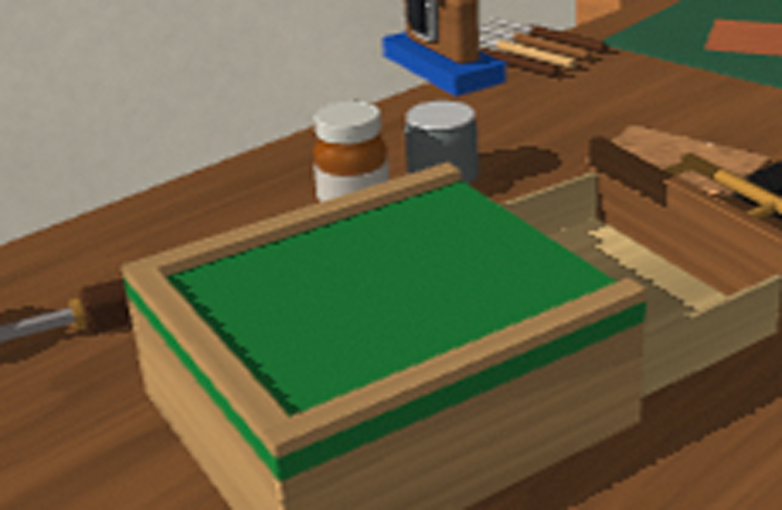

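View pics/t24c.png

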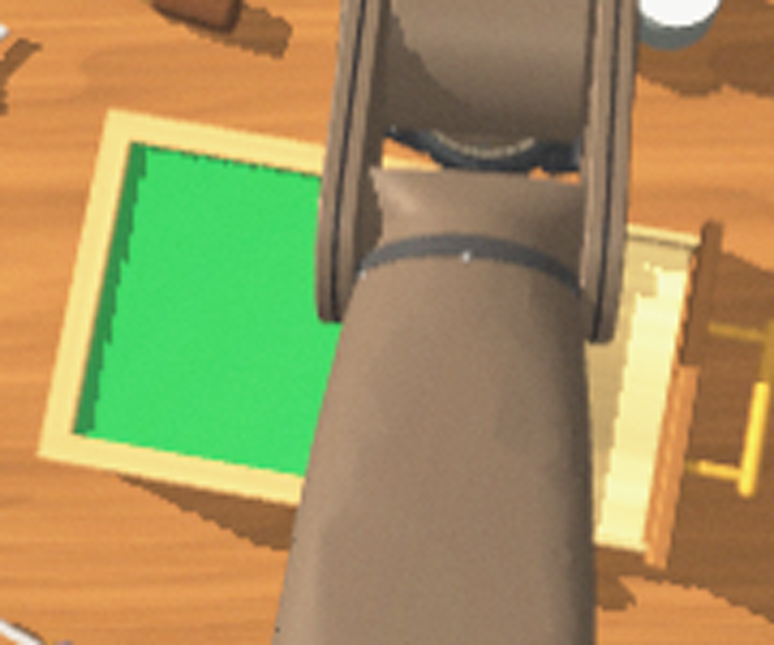

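View pics/w24.png

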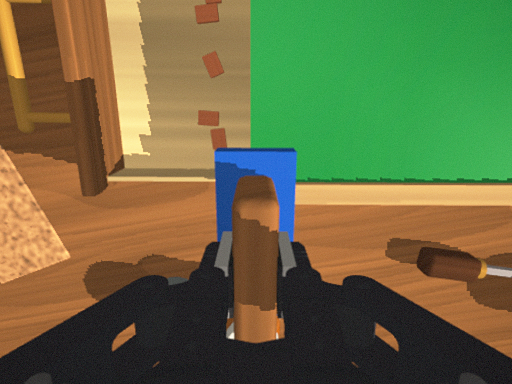

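Run:
```python
from h import *
plan([((0.637,-0.238,0.12),97)])
```

```text
t 25.70 pos [0.6329 0.0486 0.195 ] yaw(jaw) 79.8 tilt y [-0.001  0.    -1.   ] F [-0.9  0.4 -1.6] open 0.203 q [-0.08  0.23  1.71 -0.    1.2  -1.48]
turn [-0.0, -17.2, -0.0] shift [-281.3, 75.0, -55.0]
```

Call:
step_arm([
  [[0, -17, 0], [-281, 0, -55], 1.0],
  [[0, -17, 0], [-281, 0, -55], 1.0],
  [[0, -17, 0], [-281, 0, -55], 1.0],
  [[0, -17, 0], [-281, 0, -55], 1.0],
  [[0, -17, 0], [-281, 0, -55], 1.0],
  [[0, -17, 0], [-281, 40, -55], 1.0],
  [[0, -17, 0], [-281, 75, -55], 1.0],
  [[0, -17, 0], [-281, 75, -55], 1.0],
  [[0, -17, 0], [-281, 75, -55], 1.0],
  [[0, -17, 0], [-281, 75, -55], 1.0],
])

```text
time: 26.53
eef_pos: [0.6356, -0.2375, 0.1181]
tcp_rot: [-0.468, -0.528, 0.528, 0.472]
contact_force: [-0.1, 0.1, -0.2]
opening: 0.196
```

Run:
```python
from h import *
plan([((0.637,-0.238,0.031),97)])
snap('side','s25'); crop('side',200,60,430,230,3,'s25c')
```

```text
t 26.53 pos [ 0.6356 -0.2375  0.1181] yaw(jaw) 96.7 tilt y [-0.004  0.003 -1.   ] F [-0.1  0.1 -0.2] open 0.196 q [-0.51  0.4   1.65  0.    1.1  -2.19]
turn [-0.2, -0.3, 0.2] shift [-0.9, 87.1, -1.6]
```

View pics/s25c.png

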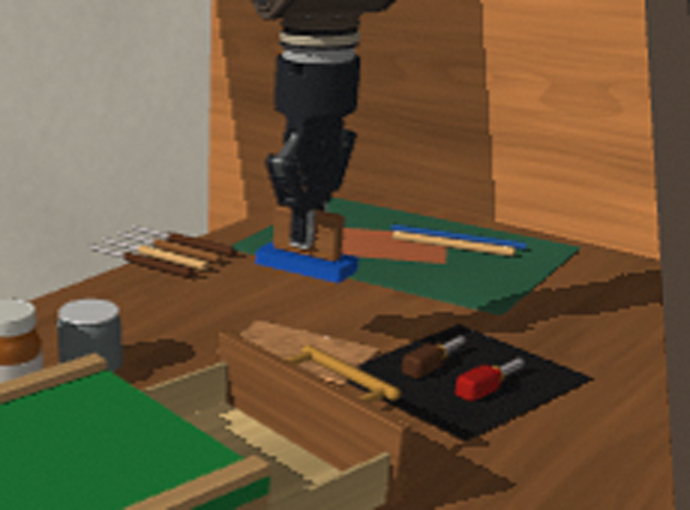

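Call:
step_arm([
  [[0, 0, 0], [-1, 25, -1], 1.0],
  [[0, 0, 0], [-1, 50, -1], 1.0],
  [[0, 0, 0], [-1, 70, -1], 1.0],
  [[0, 0, 0], [-1, 80, -1], 1.0],
  [[0, 0, 0], [-1, 85, -1], 1.0],
  [[0, 0, 0], [-1, 87, -1], 1.0],
  [[0, 0, 0], [-1, 87, -1], 1.0],
  [[0, 0, 0], [-1, 87, -1], 1.0],
  [[0, 0, 0], [-1, 87, -1], 1.0],
])

```text
time: 27.33
eef_pos: [0.6404, -0.2395, 0.0362]
tcp_rot: [0.471, 0.529, -0.528, -0.468]
contact_force: [0.3, -0.0, -1.3]
opening: 0.201
```

Run:
```python
from h import *
plan([((0.637,-0.238,0.0295),97)])
```

```text
t 27.33 pos [ 0.6404 -0.2395  0.0362] yaw(jaw) 96.8 tilt y [ 0.005 -0.002 -1.   ] F [ 0.3 -0.  -1.3] open 0.201 q [-0.51  0.51  1.67  0.    0.96 -2.2 ]
turn [0.2, -0.2, -0.1] shift [1.9, 6.7, 3.2]
```

Call:
step_arm([
  [[0, 0, 0], [1, 3, 2], 1.0],
  [[0, 0, 0], [1, 5, 2], 1.0],
  [[0, 0, 0], [1, 6, 2], 1.0],
  [[0, 0, 0], [1, 6, 2], 1.0],
  [[0, 0, 0], [1, 6, 2], 1.0],
])

```text
time: 27.75
eef_pos: [0.6373, -0.2385, 0.0292]
tcp_rot: [0.47, 0.529, -0.528, -0.469]
contact_force: [-3.1, 0.7, 5.3]
opening: 0.199
```

Run:
```python
from h import *
plan([((0.637,-0.238,0.0295),97)])
```

```text
t 27.75 pos [ 0.6373 -0.2385  0.0292] yaw(jaw) 96.8 tilt y [ 0.002 -0.001 -1.   ] F [-3.1  0.7  5.3] open 0.199 q [-0.51  0.51  1.67  0.    0.95 -2.2 ]
turn [0.1, -0.2, -0.0] shift [0.5, -0.4, 0.2]
```

On the pad (force +5 N). Release and rise.

Call:
step_arm([
  [[0, 0, 0], [0, 0, 0], 0.6],
  [[0, 0, 0], [0, 0, 0], 0.6],
  [[0, 0, 0], [0, 0, 0], 0.6],
  [[0, 0, 0], [0, 0, 0], 0.6],
  [[0, 0, 0], [0, -30, 0], 0.6],
  [[0, 0, 0], [0, -70, 0], 0.6],
  [[0, 0, 0], [0, -110, 0], 0.6],
  [[0, 0, 0], [0, -110, 0], 0.6],
  [[0, 0, 0], [0, -110, 0], 0.6],
])

```text
time: 28.5
eef_pos: [0.6393, -0.2394, 0.1428]
tcp_rot: [0.473, 0.53, -0.528, -0.466]
contact_force: [-0.1, 0.0, -0.5]
opening: 0.404
```

Run:
```python
from h import *
h=cab(-0.305,0)
plan([((h[0],h[1],0.15),79.8)]); print(h)
snap('side','s26'); crop('side',150,100,450,300,2.5,'s26c')
```

```text
t 28.50 pos [ 0.6393 -0.2394  0.1428] yaw(jaw) 96.8 tilt y [ 0.009 -0.004 -1.   ] F [-0.1  0.  -0.5] open 0.404 q [-0.51  0.38  1.63  0.    1.12 -2.2 ]
turn [0.5, 17.0, -0.2] shift [133.8, -9.0, 122.2]
[ 0.50208915 -0.12087966]
```

View pics/s26c.png

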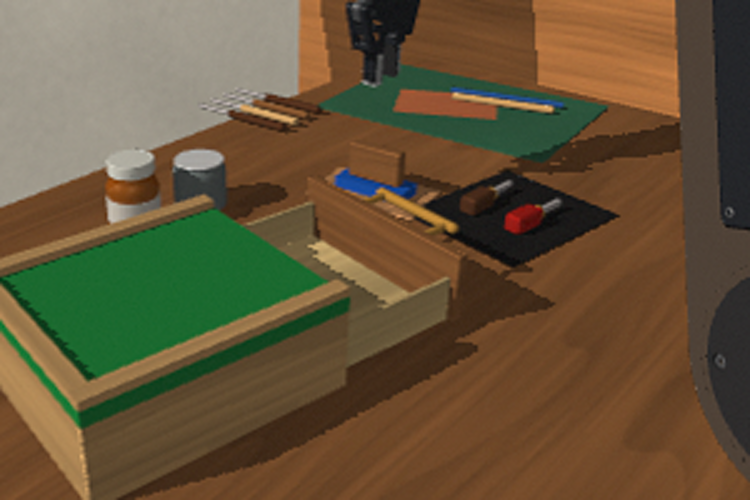

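Call:
step_arm([
  [[0, 17, 0], [134, -9, 122], 0.6],
  [[0, 17, 0], [134, -9, 122], 0.6],
  [[0, 17, 0], [134, -9, 122], 0.6],
  [[0, 17, 0], [134, -9, 122], 0.6],
  [[0, 17, 0], [134, -9, 122], 0.6],
  [[0, 17, 0], [134, -9, 122], 0.6],
  [[0, 17, 0], [134, -9, 122], 0.6],
  [[0, 17, 0], [134, -9, 122], 0.6],
])

```text
time: 29.22
eef_pos: [0.5003, -0.1199, 0.1461]
tcp_rot: [0.543, 0.454, -0.453, -0.542]
contact_force: [0.4, 0.4, -0.1]
opening: 0.397
```

Run:
```python
from h import *
h=cab(-0.304,0)
plan([((h[0],h[1],0.053),79.8)])
snap('wrist','w27')
snap('top','t27'); crop('top',205,120,385,270,4.3,'t27c')
```

```text
t 29.22 pos [ 0.5003 -0.1199  0.1461] yaw(jaw) 79.7 tilt y [ 0.001 -0.    -1.   ] F [ 0.4  0.4 -0.1] open 0.397 q [-0.43  0.02  2.04  0.    1.08 -1.82]
turn [0.1, -0.1, 0.0] shift [0.3, 93.2, -1.9]
```

View pics/w27.png

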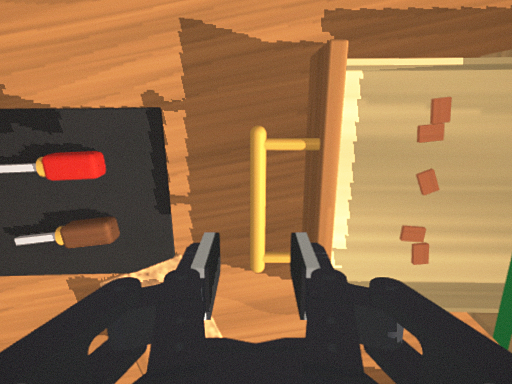

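View pics/t27c.png

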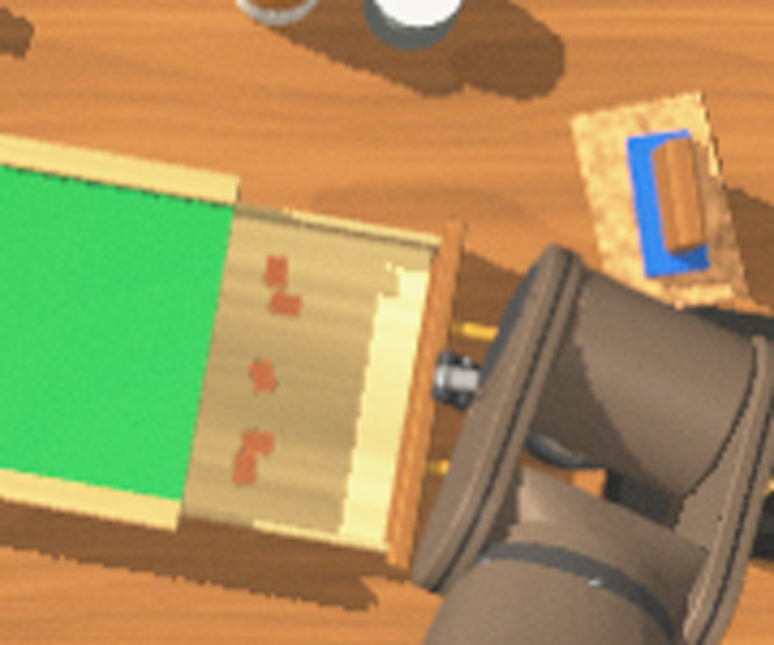

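Call:
step_arm([
  [[0, 0, 0], [0, 30, -2], 0.6],
  [[0, 0, 0], [0, 60, -2], 0.6],
  [[0, 0, 0], [0, 85, -2], 0.6],
  [[0, 0, 0], [0, 93, -2], 0.6],
  [[0, 0, 0], [0, 93, -2], 0.6],
  [[0, 0, 0], [0, 93, -2], 1.0],
  [[0, 0, 0], [0, 93, -2], 1.0],
  [[0, 0, 0], [0, 93, -2], 1.0],
  [[0, 0, 0], [0, 93, -2], 1.0],
  [[0, 0, 0], [0, 93, -2], 1.0],
], newtons=40)

```text
time: 30.15
eef_pos: [0.5038, -0.1189, 0.0555]
tcp_rot: [0.544, 0.455, -0.451, -0.542]
contact_force: [2.7, 4.0, -3.5]
opening: 0.109
```

Run:
```python
from h import *
h=cab(-0.174,0)
plan([((h[0],h[1],0.054),79.8)])
print(incab(ctrl.get_state()['eef_pos']))
```

```text
t 30.15 pos [ 0.5038 -0.1189  0.0555] yaw(jaw) 79.7 tilt y [ 0.006  0.001 -1.   ] F [ 2.7  4.  -3.5] open 0.109 q [-0.43  0.16  2.08  0.    0.89 -1.82]
turn [0.3, -0.1, 0.1] shift [128.8, 1.8, 1.7]
[-0.30277789 -0.00137415]
```

Call:
step_arm([
  [[0, 0, 0], [5, 0, 0], 1.0],
  [[0, 0, 0], [15, 0, 0], 1.0],
  [[0, 0, 0], [30, 0, 0], 1.0],
  [[0, 0, 0], [45, 0, 0], 1.0],
  [[0, 0, 0], [60, 0, 0], 1.0],
  [[0, 0, 0], [75, 0, 0], 1.0],
  [[0, 0, 0], [90, 0, 0], 1.0],
  [[0, 0, 0], [105, 0, 0], 1.0],
  [[0, 0, 0], [115, 0, 0], 1.0],
  [[0, 0, 0], [122, 0, 0], 1.0],
])

```text
time: 30.98
eef_pos: [0.526, 0.0008, 0.0556]
tcp_rot: [0.544, 0.455, -0.452, -0.54]
contact_force: [3.9, -2.2, -1.0]
opening: 0.109
```

Run:
```python
from h import *
h=cab(-0.174,0)
plan([((h[0],h[1],0.054),79.8)])
print(incab(ctrl.get_state()['eef_pos']))
```

```text
t 30.98 pos [0.526  0.0008 0.0556] yaw(jaw) 79.8 tilt y [ 0.007 -0.002 -1.   ] F [ 3.9 -2.2 -1. ] open 0.109 q [-0.19  0.18  2.06 -0.    0.89 -1.58]
turn [0.4, 0.0, -0.0] shift [7.0, 1.5, 2.0]
[-0.18102112 -0.00195374]
```

Call:
step_arm([
  [[0, 0, 0], [4, 0, 0], 1.0],
  [[0, 0, 0], [7, 0, 0], 1.0],
  [[0, 0, 0], [9, 0, 0], 1.0],
  [[0, 0, 0], [9, 0, 0], 1.0],
  [[0, 0, 0], [9, 0, 0], 1.0],
])

```text
time: 31.4
eef_pos: [0.5274, 0.0089, 0.0555]
tcp_rot: [0.544, 0.455, -0.451, -0.541]
contact_force: [5.0, -0.4, 1.3]
opening: 0.109
```

Run:
```python
from h import *
state()
print(incab(ctrl.get_state()['eef_pos']))
```

```text
t 31.40 pos [0.5274 0.0089 0.0555] yaw(jaw) 79.7 tilt y [ 0.007 -0.    -1.   ] F [ 5.  -0.4  1.3] open 0.109 q [-0.18  0.18  2.06  0.    0.9  -1.57]
[-0.17280739 -0.00196955]
```

Call:
step_arm([
  [[0, 0, 0], [2, 0, 0], 1.0],
  [[0, 0, 0], [3, 0, 0], 1.0],
  [[0, 0, 0], [3, 0, 0], 1.0],
  [[0, 0, 0], [3, 0, 0], 1.0],
])

```text
time: 31.73
eef_pos: [0.5275, 0.009, 0.0555]
tcp_rot: [0.545, 0.454, -0.454, -0.54]
contact_force: [2.6, -9.6, 2.0]
opening: 0.109
```

Run:
```python
from h import *
state()
print(incab(ctrl.get_state()['eef_pos']))
```

```text
t 31.73 pos [0.5275 0.009  0.0555] yaw(jaw) 79.8 tilt y [ 0.005 -0.006 -1.   ] F [ 2.6 -9.6  2. ] open 0.109 q [-0.17  0.18  2.06 -0.01  0.9  -1.56]
[-0.17264604 -0.00195808]
```

Call:
step_arm([
  [[0, 0, 0], [-3, 0, 0], 1.0],
  [[0, 0, 0], [-3, 0, 0], 0.62],
  [[0, 0, 0], [-3, 0, 0], 0.62],
  [[0, 0, 0], [-3, 0, 0], 0.62],
  [[0, 0, 0], [-3, 0, 0], 0.62],
  [[0, 0, 0], [-3, -30, 0], 0.62],
  [[0, 0, 0], [-3, -70, 0], 0.62],
  [[0, 0, 0], [-3, -110, 0], 0.62],
  [[0, 0, 0], [-3, -150, 0], 0.62],
  [[0, 0, 0], [-3, -150, 40], 0.62],
])

```text
time: 32.57
eef_pos: [0.4944, 0.0144, 0.215]
tcp_rot: [0.549, 0.458, -0.448, -0.537]
contact_force: [-0.5, 0.1, 3.1]
opening: 0.381
```

Call:
step_arm([
  [[0, 0, 0], [0, 0, 40], 0.62],
  [[0, 0, 0], [0, 0, 70], 0.62],
  [[0, 0, 0], [0, 0, 70], 0.62],
  [[0, 0, 0], [0, 0, 70], 0.62],
])

```text
time: 32.9
eef_pos: [0.4152, 0.0293, 0.2032]
tcp_rot: [0.543, 0.454, -0.453, -0.542]
contact_force: [-0.1, -0.5, 0.1]
opening: 0.374
```

Run:
```python
from h import *
np.set_printoptions(precision=4,suppress=True)
state()
im,d,c=snap('top','t30')
snap('side','s30')
crop('top',145,90,425,270,2.8,'t30c')
```

```text
t 32.90 pos [0.4152 0.0293 0.2032] yaw(jaw) 79.8 tilt y [ 0.001 -0.    -1.   ] F [-0.1 -0.5  0.1] open 0.374 q [-0.17 -0.29  2.21  0.    1.23 -1.57]
```

View pics/t30c.png

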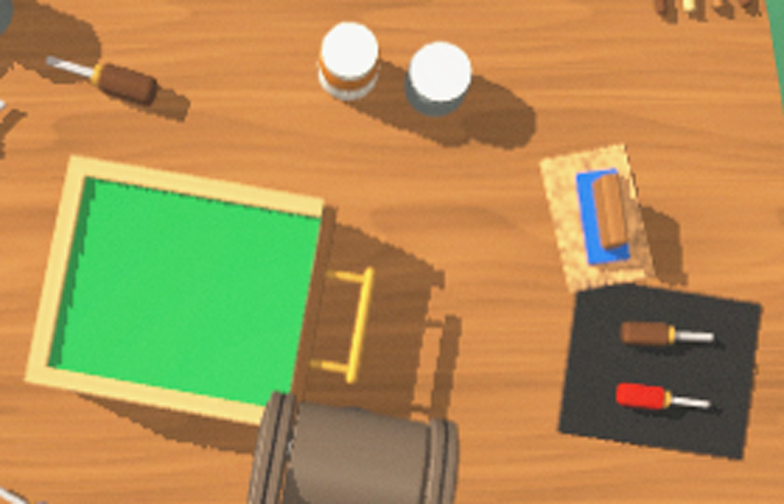

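View pics/s30.png

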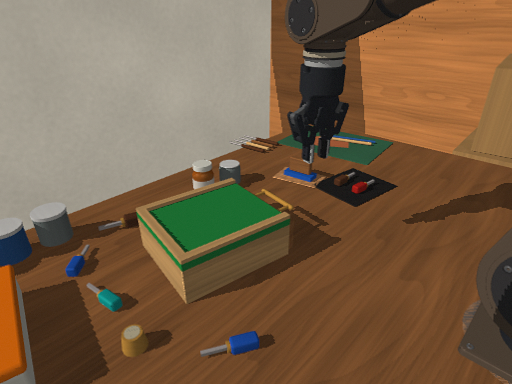

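Run:
```python
from h import *
print(ctrl.sign_off())
```

```text
the job is handed in; nothing more can be done
None
```

The job is done and handed in at about 33 s of the 208 s allowed; the hand-in gives no verdict, so the result below rests on my own checks.

- **Gravers:** Only two were on the green top, the dark brown and the red; there was no yellow one. Both lie on the black mat, away from its edges. I took the smaller of the two brown tools, the one on the box, and left the larger one on the bench.
- **Chips:** There were five. With the drawer pulled out to its stop, I swept them off the front edge in two passes of the scraper. Before closing, the top and wrist pictures both showed five chips on the drawer floor and a bare green top.
- **Scraper:** It stands upright near the middle of the cork pad.
- **Drawer:** I pushed it until it met resistance and stopped moving, after 130 mm of travel. In the last top picture the handle is within a pixel of where it started.
- **Other things:** The tin, jar and loupe look unmoved in the last pictures, though I did not measure them. No item appeared to be knocked aside during the run. The arm ended clear of everything, with no contact force.

None of my checks failed or disagreed. With the drawer shut the chips cannot be seen, so their final position relies on the pictures taken just before it was closed.

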